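# Right the glaze bottles and set the tiles to dry

### The job

Tidy up after glazing: stand every fallen glaze bottle upright on the table against the splash board, in front of it (it helps to push the top end up and over towards the board, with the base braced on it), and slide every test tile up out of the slotted rack and set it on the sloping easel, bottom edge on the ledge and leaning back on the backrest. Only when all of that is in place, switch the drying fan fully on with its toggle lever; leave the other things on the table where they are.

Things in the scene. Friction and masses are not known exactly. Their poses are not given: they have to be found in the camera images.
- bottle0_center (a point): White square-section glaze bottle, lying on its side at the start; loose, 0.34 kg, heaviest near the base. 131 mm long: body 66 x 66 mm, 85 mm long, then a grey round cap 36 mm across, 46 mm long on the same axis. Point: on its axis, half-way, 65.5 mm from base and cap end. Own x axis points from base to cap; y, z square to the sides. May be absent.
- bottle1_center (a point): White square-section glaze bottle, lying on its side at the start; loose, 0.34 kg, heaviest near the base. 131 mm long: body 66 x 66 mm, 85 mm long, then a grey round cap 36 mm across, 46 mm long on the same axis. Point: on its axis, half-way, 65.5 mm from base and cap end. Own x axis points from base to cap; y, z square to the sides. May be absent.
- bottle2_center (a point): White square-section glaze bottle, lying on its side at the start; loose, 0.34 kg, heaviest near the base. 131 mm long: body 66 x 66 mm, 85 mm long, then a grey round cap 36 mm across, 46 mm long on the same axis. Point: on its axis, half-way, 65.5 mm from base and cap end. Own x axis points from base to cap; y, z square to the sides. May be absent.
- tile0_center (a point): Flat fired-clay test tile, 64 mm wide, 110 mm tall, 10 mm thick, about 0.13 kg, standing on its short edge in a slot of the rack at the start. Point: its centre, 55 mm from top and bottom edges. Own z axis points up along its height, y along its width, x through its thickness. Some tiles may be absent.
- tile1_center (a point): Flat fired-clay test tile, 64 mm wide, 110 mm tall, 10 mm thick, about 0.13 kg, standing on its short edge in a slot of the rack at the start. Point: its centre, 55 mm from top and bottom edges. Own z axis points up along its height, y along its width, x through its thickness. Some tiles may be absent.
- tile2_center (a point): Flat fired-clay test tile, 64 mm wide, 110 mm tall, 10 mm thick, about 0.13 kg, standing on its short edge in a slot of the rack at the start. Point: its centre, 55 mm from top and bottom edges. Own z axis points up along its height, y along its width, x through its thickness. Some tiles may be absent.
- tile3_center (a point): Flat fired-clay test tile, 64 mm wide, 110 mm tall, 10 mm thick, about 0.13 kg, standing on its short edge in a slot of the rack at the start. Point: its centre, 55 mm from top and bottom edges. Own z axis points up along its height, y along its width, x through its thickness. Some tiles may be absent.
- board: Upright white splash board fixed to the table, 18 mm thick, 460 mm long, 90 mm high. Origin: centre of its underside. Own x axis is its thickness, pointing away from the robot; y along its length. Its face towards the bottles is at own x = -9 mm. The bottles lie in front of that face, roughly square to it, 140 mm apart, their bases towards it.
- rack: Fixed wooden rack with four upright slots in a row along its own x axis at x = -78, -26, 26, 78 mm, 52 mm apart. Origin: centre of its underside. Each slot is 13 mm wide in x and 75 mm long in y; slot floor 12 mm above the table, slot fins reach 57 mm above the table, so the tiles stand out 65 mm above them.
- ledge (a point): Point on the fixed easel's ledge top (15 mm above the table), half-way along, on the line where backrest meets ledge. x points to the back, y along the easel, z up. The backrest's front face rises from this line leaning 0.31 rad back to +x, 65 mm up the slope, 310 mm long. A front lip 10 mm high has its inner face at x = -27 mm. Tiles go side by side, up to four, 78 mm apart.
- easel: Fixed wooden easel, 320 mm long in own y: a flat ledge with a low front lip and a sloping backrest. A tile's bottom edge goes on the ledge between lip and backrest and its upper part leans on the backrest. Origin: under the ledge point (point ledge), at table height; same axes.
- switch (a joint): Toggle lever of the drying fan, rad: about 0 (up to 0.2 at the start) is off, leaning towards own -x (robot side); 1.0 is fully on, leaning to own +x. It stays where it is left and moves with a light push.
- switch_tip (a point): The tip of that black toggle lever (lever 80 mm long, pivot near the top of its grey block, below the tip). Own axes turn with the lever about y, which lies level along the pivot; seen from above own x points the way the lever is to be pushed.
- mug: White mug, 82 mm across, 88 mm high; bystander. Origin under its centre.
- rolling_pin: Wooden rolling pin, 340 mm long, 50 mm thick; bystander. Origin under its middle, x along it.
- pig_plaque: Flat clay plaque about 125 mm long and 12 mm thick; bystander. Origin under its centre.
- bowl: Clay bowl, 120 mm across, 50 mm high; bystander. Origin under its centre.
- jar: Small glass jar with steel lid, 64 mm across, 80 mm high; bystander. Origin under its centre.
- brush: Flat brush lying down; bystander. Origin on its underside.
Things that resemble listed ones, but are neither listed nor needed, are in the scene too. What is shaped like the part that bears tile3_center but purple or yellow is not meant.

How it is judged:
On the way, in this order (a step that is already met when the one before it is completed fails the run):
1. every bottle stands upright against the board and every tile leans on the easel (angle between each of bottle0_center, bottle1_center, bottle2_center's own x axis and vertical below 0.12 rad and x of bottle0_center in the frame of board between -0.07 and 0 m and y of bottle0_center in the frame of board between -0.23 and 0.23 m and height (world z) of each of bottle0_center, bottle1_center, bottle2_center below 0.075 m and linear speed of each of bottle0, bottle1, bottle2, tile0, tile1, tile2, tile3 below 0.03 m/s and x of bottle1_center in the frame of board between -0.07 and 0 m and y of bottle1_center in the frame of board between -0.23 and 0.23 m and x of bottle2_center in the frame of board between -0.07 and 0 m and y of bottle2_center in the frame of board between -0.23 and 0.23 m and angle between tile0_center's own z axis and vertical between 0.12 and 0.65 rad and x of tile0_center in the frame of ledge between -0.02 and 0.04 m and y of tile0_center in the frame of ledge between -0.15 and 0.15 m and z of tile0_center in the frame of ledge between 0.04 and 0.065 m and angle between the y axis of each of tile0_center, tile1_center, tile2_center, tile3_center and the y axis of ledge, either way round below 0.2 rad and angle between tile1_center's own z axis and vertical between 0.12 and 0.65 rad and x of tile1_center in the frame of ledge between -0.02 and 0.04 m and y of tile1_center in the frame of ledge between -0.15 and 0.15 m and z of tile1_center in the frame of ledge between 0.04 and 0.065 m and angle between tile2_center's own z axis and vertical between 0.12 and 0.65 rad and x of tile2_center in the frame of ledge between -0.02 and 0.04 m and y of tile2_center in the frame of ledge between -0.15 and 0.15 m and z of tile2_center in the frame of ledge between 0.04 and 0.065 m and angle between tile3_center's own z axis and vertical between 0.12 and 0.65 rad and x of tile3_center in the frame of ledge between -0.02 and 0.04 m and y of tile3_center in the frame of ledge between -0.15 and 0.15 m and z of tile3_center in the frame of ledge between 0.04 and 0.065 m), for 0.3 s.
2. then the fan switch is thrown (value of joint switch above 0.8 rad), for 0.2 s.
At the end, for the whole second after the job is handed in: Every bottle stands upright (0.12 rad) on the table in front of the board, gap at most 28 mm; every tile stands on the easel's ledge leaning back 0.12 to 0.65 rad, square to it within 0.2 rad; all at rest; lever beyond 0.8 rad (all of step 1 and value of joint switch above 0.8 rad); the robot touches nothing.
It fails at once if a bystander (mug, rolling pin, plaque, bowl, jar, brush) is moved more than 60 mm (distance of any of mug, rolling_pin, pig_plaque, bowl, jar, brush from where it was at the start of the episode above 0.06 m).
Of bottle0, bottle1, bottle2 only 2 to 3 are there at a start; the rules pass over those that are not, and their reading is None.
Of tile0, tile1, tile2, tile3 only 3 to 4 are there at a start; the rules pass over those that are not, and their reading is None.
At some moment in a run one of bottle0, bottle1, bottle2 may be knocked a few centimetres aside while the robot is not near it.
It also fails if it takes over 210 s, if anything falls off the work surface, if the arm or the gripper's body presses on something with over 40 N, if the wrist force passes 120 N, or if a joint passes its speed limit or range.

### The arm

A 6-joint arm with a two-finger parallel gripper is mounted at the origin on the work surface. World frame = base frame: x ahead of the robot, y to its left, z up, the work surface at z = 0. Lengths are in m, angles in rad, forces in N, time in s.
With the tool pointing down it reaches from about 0.3 to 1 m from the base axis. Payload 5.1 kg.
Tool frame: the origin (TCP) lies between the finger pads; the fingertips stand 14 mm ahead of it and the grasp point (between the pads) lies 5 mm behind it (env.tcp_to_tips is the distance from the TCP to the fingertips, in m); z points along the fingers, y is the line along which they close (so a half turn about z gives the same grasp; the last joint's range is limited). The gripper opens to 95 mm and grips with 3 to 60 N. Pads are 20 mm wide; open, the fingers measure 119 mm over their backs; the gripper's body (75 mm by 180 mm) begins 59 mm behind the grasp point.
Start: joints at [-1.395, 0.124, 1.65, -0, 1.367, -0.083], TCP at [0.166, -0.628, 0.229] pointing down, gripper open.
Joint ranges: [-2.61, 2.61], [-1.02, 2.33], [0.03, 2.71], [-1.35, 4.49], [0.32, 2.68], [-2.91, 2.91]. Speed limits (rad/s): [2.57, 2.57, 3.14, 3.14, 3.14, 3.14].

### API

Orientations are given as a unit quaternion [w, x, y, z].
In Python, from workcell import env gives the robot as it stands.
- The arm moves only by the tool jog_arm, never from a script. Its argument "plan" is a list of rows, each a list of 7 numbers: the shift along the world's x, y, z in m, then the turn, a rotation vector about the world's x, y, z in degrees, then the opening, from 0 (shut) to 1 (fully open). In form: [[tx, ty, tz, wx, wy, wz, grip], ...]. A call has 1 to 20 rows; each row shifts and turns the commanded pose from where the row before left it; what a row does not reach is not made up. A row lasts 1/10 s, in which the tool goes at most 50 mm and 8.59 degrees, less where a joint would pass 70% of its speed; a pose out of reach is approached as far as the arm can. A call is refused whole if a number of a shift passes 0.05 or a number of a turn 8.59, either way. A call with a gripper value outside its range is refused whole. The fingers move at their own pace and stop on an object; "force" is the grip in N (left out, the last holds). Time passes only in rows, so rows that do not move let the fingers close. It gives the time, the measured TCP pose, the force, the opening and the grip force at its end, in the units of the state.
- env.get_state(): the state, without advancing time (a new reading comes with each control period).
- env.camera(name): name is "side" or "top"; returns a dict with "color" (384x512x3 uint8, red, green, blue), "mtx" (3x3 intrinsics, pixels), "rvec" (rotation vector, rad) and "tvec" (3), from world to camera coordinates, as OpenCV has them. Camera axes: x right, y down, z forward; pixel columns grow to the right and rows downward; lengths in m; the calibration is good to about 2 mm. A picture is of the moment at which its call begins. There is no depth.
- env.hand_in(): hands the job in; it is judged then, once.
The state is a dict: "clock": time; "joint_positions": joint angles; "joint_vel": joint speeds; "effort": joint torques, N m; "ee_pos": TCP position; "tcp_rot": TCP orientation; "wrist_force": force on the tool from outside, world axes, zero at the start; "ft_torque": the same for the moment, N m; "finger_gap": opening from 0.0 (shut) to 1.0 (fully open); "finger_force": force on a finger pad.
Only numpy, scipy, OpenCV 4.12 (cv2) and the standard library are available. Lean on these libraries where they do the work, as an engineer would, in place of code of your own. Each camera call takes 0.05 s, during which the arm holds its last target. There are 200 camera calls.

## Working session

There is one attempt and no reset: what is moved stays moved. The work goes in short steps, Python scripts to look and compute and a tool call to move; the robot and the scene stay as the last step left them, time stands still between calls to the robot, and variables do not carry over. Pictures are saved under pics/ and viewed, at most 14 in all, crops included, and the job is handed in when it is done.

Besides the shell and the picture viewer there is one more tool, called after "Request:" by a JSON object that holds its "op" and its "data", one argument or row to a line. jog_arm: Moves the arm, as the interface text tells. Its arguments: {"type":"object","properties":{"plan":{"type":"array"},"force":{"type":"number"}},"required":["plan"]}

```bash
ls; mkdir -p pics
cat > h.py <<'E'
import numpy as np, cv2
from workcell import env
def cam(n):
    c=env.camera(n); return c
def save(c,f,crop=None,s=1):
    im=c["color"][:,:,::-1]
    if crop: x0,y0,x1,y1=crop; im=im[y0:y1,x0:x1]
    cv2.imwrite("pics/"+f,cv2.resize(im,None,fx=s,fy=s,interpolation=cv2.INTER_CUBIC))
def ray(c,uv):
    R=cv2.Rodrigues(np.array(c["rvec"],float))[0]; t=np.array(c["tvec"],float).reshape(3)
    K=np.array(c["mtx"]); d=R.T@np.linalg.solve(K,[uv[0],uv[1],1.]); return -R.T@t,d
def onz(c,uv,z):
    o,d=ray(c,uv); return o+d*(z-o[2])/d[2]
def proj(c,P):
    return cv2.projectPoints(np.array(P,float).reshape(-1,3),np.array(c["rvec"],float),np.array(c["tvec"],float),np.array(c["mtx"],float),None)[0].reshape(-1,2)
def tri(c1,u1,c2,u2):
    o1,d1=ray(c1,u1);o2,d2=ray(c2,u2)
    s=np.linalg.lstsq(np.c_[d1,-d2],o2-o1,rcond=None)[0]
    a,b=o1+s[0]*d1,o2+s[1]*d2; return (a+b)/2,np.linalg.norm(a-b)
E
python3 - <<'E'
from h import *
import pickle
d={}
for n in("top","side"):
    c=cam(n);d[n]=c;save(c,n+"0.png",s=1.56)
    o,_=ray(c,(256,192));print(n,o,c["mtx"])
pickle.dump(d,open("c0.pkl","wb"))
print(env.get_state())
E
```

```text
pics
top [ 0.31486848 -0.08869147  1.48133832] [[397.8490626    0.         254.87602421]
 [  0.         397.8490626  191.98082259]
 [  0.           0.           1.        ]]
side [ 0.29838669 -1.53584532  1.02533853] [[417.08378227   0.         257.57866444]
 [  0.         417.08378227 192.06828532]
 [  0.           0.           1.        ]]
{'clock': 0.1, 'joint_positions': array([-1.39461252e+00,  1.24463348e-01,  1.65152244e+00,  6.25814976e-06,
        1.36751405e+00, -8.26449307e-02]), 'joint_vel': array([-0.00046945, -0.00262272, -0.00492178,  0.00065113,  0.00127771,
        0.00061751]), 'effort': array([-2.09927534e-04, -4.18881691e+01, -3.61097002e+01,  7.76484143e-02,
        4.61777381e-02, -7.13667760e-05]), 'ee_pos': array([ 0.16621453, -0.62781669,  0.22750364]), 'tcp_rot': array([-9.52690748e-04,  9.91637273e-01,  1.29052743e-01, -4.15219317e-05]), 'wrist_force': array([ 0.59249724, -0.06887756,  0.0349627 ]), 'ft_torque': array([ 0.032144  ,  0.03312284, -0.0283485 ]), 'finger_force': 0.0, 'finger_gap': 0.9982257298877312}
```

View pics/top0.png

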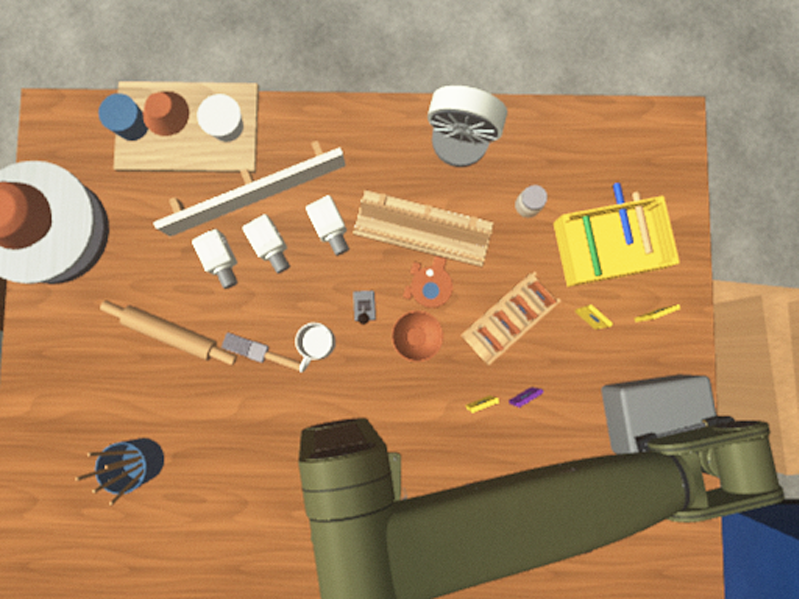

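View pics/side0.png

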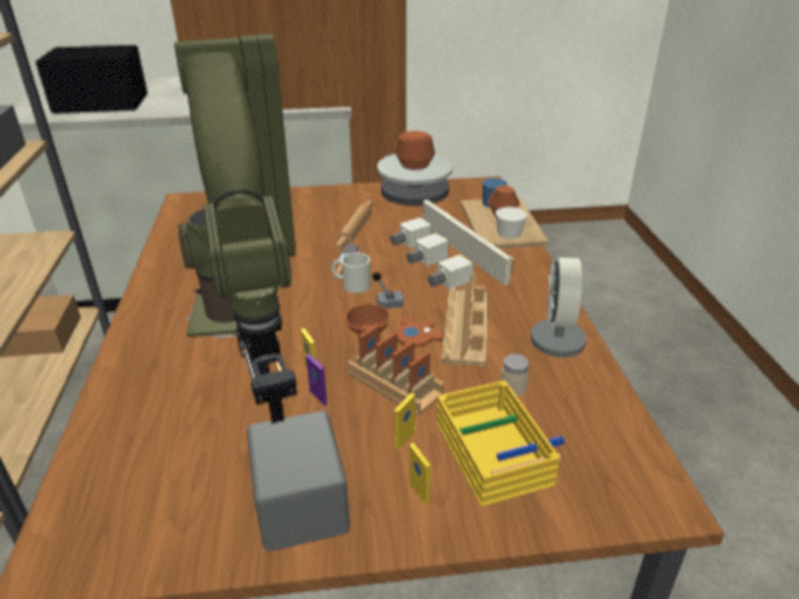

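The top view shows three white bottles at (212,255), (265,240), (326,222), with the board behind them. The easel is at (425,228), the rack holding 4 terracotta tiles at (512,318), and the switch at (364,307). The yellow tiles (595,317), (658,313), (483,405) and the purple tile (526,397) are decoys. The ones I want are the terracotta tiles in the rack slots. I'll confirm this in crops.

Run:
```python
from h import *
import pickle
d=pickle.load(open("c0.pkl","rb"))
save(d["top"],"top0c.png",(95,85,365,240),2.96)
save(d["side"],"side0c.png",(215,120,345,265),4)
```

```text
(no output)
```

View pics/top0c.png

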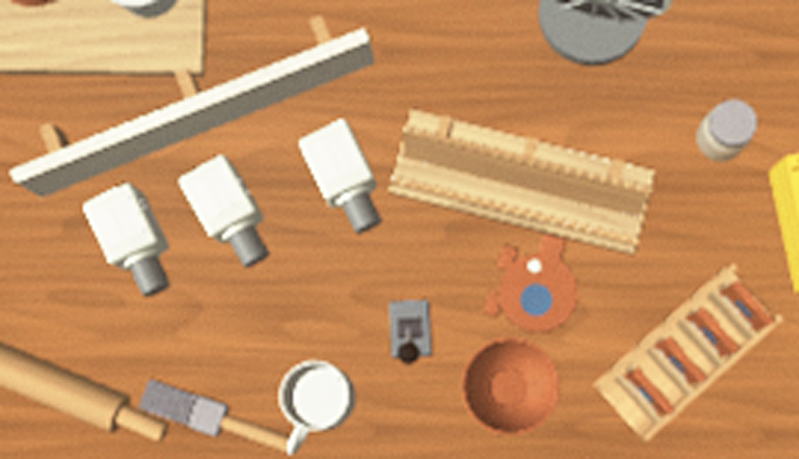

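View pics/side0c.png

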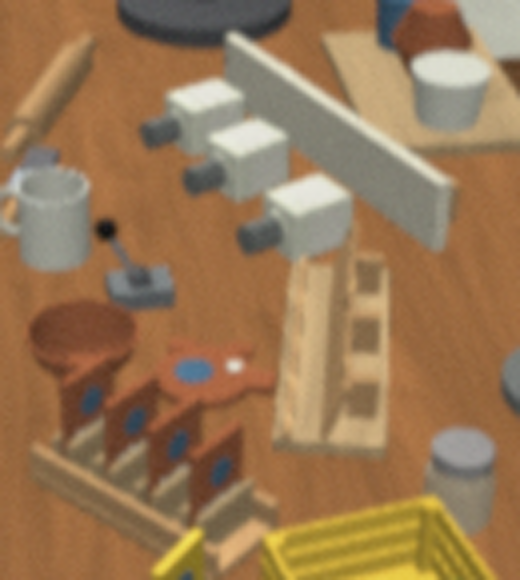

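Run:
```python
from h import *
import pickle
d=pickle.load(open("c0.pkl","rb"));T,S=d["top"],d["side"]
t=lambda x,y:(95+(x+.5)/2.96-.5,85+(y+.5)/2.96-.5)
s=lambda x,y:(215+(x+.5)/4-.5,120+(y+.5)/4-.5)
np.set_printoptions(precision=4,suppress=True)
print("board top corners",*[onz(T,t(*p),.09) for p in((12,170),(22,184),(363,28),(372,40))])
print("board bottom",*[onz(T,t(*p),0) for p in((45,194),(374,63))])
for n,c,e in (("A",((85,205),(125,183),(160,235),(125,262)),(152,290)),("B",((180,180),(222,155),(256,213),(215,237)),(252,262)),("C",((299,138),(342,118),(372,178),(331,202)),(366,229))):
    q=np.array([onz(T,t(*p),.066) for p in c]); print(n,q.mean(0),[np.linalg.norm(q[i]-q[i-1]) for i in range(4)],"cap",onz(T,t(*e),.045))
print("easel line",onz(T,t(398,165),.015),onz(T,t(640,222),.015))
print("easel top back", onz(T,t(410,125),.077),onz(T,t(652,185),.077))
print("lip top front",onz(T,t(390,188),.025),onz(T,t(634,250),.025))
for p in((595,383),(733,265),(782,318),(645,440)): print("rack",onz(T,t(*p),.0),onz(T,t(*p),.012),onz(T,t(*p),.057))
for a,b in (((62,382),(112,352)),((105,408),(158,378)),((150,435),(200,400)),((195,462),(243,428))):
    print("tile top",onz(S,s(*a),.122),onz(S,s(*b),.122))
for a in ((650,392),(682,362),(713,335),(747,304)): print("tile mid",onz(T,t(*a),.09),onz(T,t(*a),.122))
print("tip",tri(T,t(408,352),S,s(106,229)),"mug",onz(T,t(316,395),.088),"jar",onz(T,t(732,122),.08))
print("block",[onz(T,t(*p),.03) for p in ((390,302),(430,302),(432,355))])
```

```text
board top corners [0.6246 0.467  0.09  ] [0.6077 0.4542 0.09  ] [0.8055 0.0492 0.09  ] [0.7906 0.0379 0.09  ]
board bottom [0.614  0.4593 0.    ] [0.7909 0.0429 0.    ]
A [0.5683 0.3376 0.066 ] [np.float64(0.08654859851541831), np.float64(0.055123786667202565), np.float64(0.07807378741327857), np.float64(0.05314819849421842)] cap [0.4869 0.3057 0.045 ]
B [0.6006 0.2237 0.066 ] [np.float64(0.08316544430216559), np.float64(0.05941942946253634), np.float64(0.08377920077901746), np.float64(0.05747534620457711)] cap [0.5231 0.184  0.045 ]
C [0.6486 0.0812 0.066 ] [np.float64(0.08916513023840067), np.float64(0.058118712790077694), np.float64(0.08376438986502466), np.float64(0.057963152115454275)] cap [0.5659 0.0446 0.045 ]
easel line [0.6537 0.0085 0.015 ] [ 0.5842 -0.2981  0.015 ]
easel top back [ 0.6891 -0.0093  0.077 ] [ 0.6184 -0.3039  0.077 ]
lip top front [0.6219 0.0174 0.025 ] [ 0.5468 -0.2891  0.025 ]
rack [ 0.3811 -0.2431  0.    ] [ 0.3806 -0.2419  0.012 ] [ 0.3786 -0.2372  0.057 ]
rack [ 0.533  -0.4183  0.    ] [ 0.5312 -0.4156  0.012 ] [ 0.5246 -0.4056  0.057 ]
rack [ 0.4661 -0.
[... 181 characters left out ...]
 ] [ 0.3935 -0.2764  0.122 ]
tile top [ 0.3795 -0.3605  0.122 ] [ 0.4312 -0.3221  0.122 ]
tile top [ 0.4148 -0.4037  0.122 ] [ 0.4646 -0.3596  0.122 ]
tile top [ 0.4486 -0.4451  0.122 ] [ 0.4963 -0.4043  0.122 ]
tile mid [ 0.3673 -0.2987  0.09  ] [ 0.3661 -0.2939  0.122 ]
tile mid [ 0.4032 -0.3367  0.09  ] [ 0.4011 -0.331   0.122 ]
tile mid [ 0.4357 -0.3737  0.09  ] [ 0.4329 -0.3671  0.122 ]
tile mid [ 0.4731 -0.4144  0.09  ] [ 0.4695 -0.4069  0.122 ]
tip (array([ 0.4108, -0.0126,  0.0949]), np.float64(8.676018112748221e-05)) mug [0.3592 0.0955 0.088 ] jar [ 0.6968 -0.401   0.08  ]
block [array([0.4772, 0.0144, 0.03  ]), array([ 0.4778, -0.0352,  0.03  ]), array([ 0.412 , -0.0387,  0.03  ])]
```

Confirmed: all four terracotta tiles are in the rack (side crop (85,395), (130,420), (175,445), (218,475)), the three bottles are on their sides, and the lever tip is at crop (106,229). I'll zoom in on the rack and easel to measure them more precisely.

Run:
```python
from h import *
import pickle
d=pickle.load(open("c0.pkl","rb"));T,S=d["top"]["color"],d["side"]["color"]
def cr(im,x,y,w,h,s): return cv2.resize(im[y:y+h,x:x+w,::-1],None,fx=s,fy=s,interpolation=cv2.INTER_CUBIC)
a=cr(S,222,203,66,50,6); b=cr(T,293,172,66,50,6); e=cr(T,222,118,100,48,6)
m=np.zeros((588,796,3),np.uint8); m[:300,:396]=a; m[:300,400:796]=b; m[300:,:600]=e
cv2.imwrite("pics/m.png",m)
```

```text
(no output)
```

View pics/m.png

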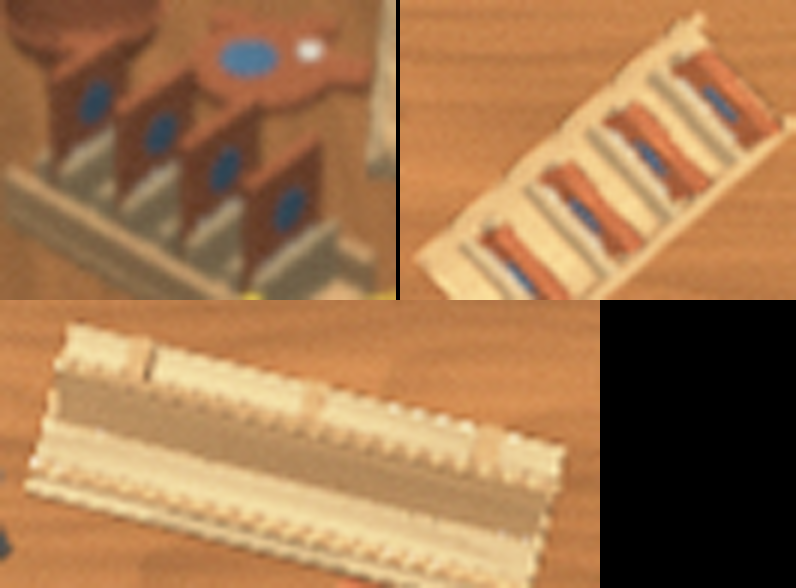

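Run:
```python
from h import *
import pickle
d=pickle.load(open("c0.pkl","rb"));T,S=d["top"],d["side"]
np.set_printoptions(precision=4,suppress=True)
f=lambda x,y,ox,oy:(ox+(x+.5)/6-.5,oy+(y+.5)/6-.5)
C=[]
for a,b in (((50,78),(128,40)),((117,111),(193,72)),((182,147),(258,107)),((245,183),(322,143))):
    p,q=onz(S,f(*a,222,203),.122),onz(S,f(*b,222,203),.122);C.append((p+q)/2);print(p,q,np.linalg.norm(p-q),np.arctan2(q[1]-p[1],q[0]-p[0]))
print(np.array(C), np.diff(C,axis=0))
for a,b in (((555,170),(638,243)),((622,108),(706,183)),((692,56),(777,130))):
    p,q=onz(T,f(a[0]-400,a[1],293,172),.122),onz(T,f(b[0]-400,b[1],293,172),.122);print("T",(p+q)/2,np.linalg.norm(p-q),np.arctan2(p[1]-q[1],p[0]-q[0]))
g=lambda x,y,z:onz(T,f(x,y-300,222,118),z)
print("line",g(50,422,.015),g(541,541,.015));print("back",g(57,372,.077),g(556,495,.077))
# rack walls fins side outline: outer near corner
for p in ((8,175),(372,262)): print(onz(S,f(*p,222,203),.0),onz(S,f(*p,222,203),.03))
```

```text
[ 0.3433 -0.3198  0.122 ] [ 0.3936 -0.2868  0.122 ] 0.06017395855552142 0.5804685664891023
[ 0.3805 -0.3575  0.122 ] [ 0.4295 -0.3247  0.122 ] 0.05900608277822885 0.5885017914470111
[ 0.4149 -0.3965  0.122 ] [ 0.4638 -0.3642  0.122 ] 0.05862823388405585 0.5823554899826672
[ 0.4468 -0.4338  0.122 ] [ 0.4961 -0.4031  0.122 ] 0.058074821662312995 0.5579409046611994
[[ 0.3684 -0.3033  0.122 ]
 [ 0.405  -0.3411  0.122 ]
 [ 0.4394 -0.3803  0.122 ]
 [ 0.4715 -0.4184  0.122 ]] [[ 0.0366 -0.0378  0.    ]
 [ 0.0343 -0.0392 -0.    ]
 [ 0.0321 -0.0381  0.    ]]
T [ 0.4045 -0.3319  0.122 ] 0.06256156281936048 0.8528710669939558
T [ 0.4399 -0.3707  0.122 ] 0.06388441844536985 0.8427822959476247
T [ 0.4706 -0.4114  0.122 ] 0.06404635088754171 0.8532374934948553
line [0.6633 0.0057 0.015 ] [ 0.5915 -0.3013  0.015 ]
back [ 0.6792 -0.0019  0.077 ] [ 0.6078 -0.3014  0.077 ]
[ 0.3152 -0.2574  0.    ] [ 0.3147 -0.2948  0.03  ]
[ 0.5349 -0.3717  0.    ] [ 0.528  -0.4057  0.03  ]
```

Everything is measured. I'll start with the tile nearest the arm (T4, at about (0.474,-0.414)) and line the closing axis up with the rack's row.

Request:
{"op": "jog_arm", "data": {
  "plan": [
    [0.0308,0.0214,0,0,0,2.71,0.4],
    [0.0308,0.0214,0,0,0,2.71,0.4],
    [0.0308,0.0214,0,0,0,2.71,0.4],
    [0.0308,0.0214,0,0,0,2.71,0.4],
    [0.0308,0.0214,0,0,0,2.71,0.4],
    [0.0308,0.0214,0,0,0,2.71,0.4],
    [0.0308,0.0214,0,0,0,2.71,0.4],
    [0.0308,0.0214,0,0,0,2.71,0.4],
    [0.0308,0.0214,0,0,0,2.71,0.4],
    [0.0308,0.0214,0,0,0,2.71,0.4],
    [0,0,0,0,0,0,0.4],
    [0,0,0,0,0,0,0.4]
  ],
  "force": 25
}}

```text
clock: 1.3
ee_pos: [0.4746, -0.4137, 0.228]
tcp_rot: [-0.0, 0.934, 0.358, -0.0]
wrist_force: [1.0, 0.1, 1.1]
finger_gap: 0.4
finger_force: 0.0
```

Request:
{"op": "jog_arm", "data": {
  "plan": [
    [0,0,-0.03,0,0,0,0.4],
    [0,0,-0.03,0,0,0,0.4],
    [0,0,-0.03,0,0,0,0.4],
    [0,0,-0.02,0,0,0,0.4],
    [0,0,-0.015,0,0,0,0.4],
    [0,0,0,0,0,0,0.4],
    [0,0,0,0,0,0,0.4]
  ]
}}

```text
clock: 2.0
ee_pos: [0.4741, -0.4151, 0.1042]
tcp_rot: [0.0, 0.934, 0.357, 0.0]
wrist_force: [-0.1, -0.2, 0.8]
finger_gap: 0.401
finger_force: 0.0
```

Run:
```python
from h import *
a=cam("side"); b=cam("top")
A=cv2.resize(a["color"][190:265,215:300,::-1],None,fx=7,fy=7,interpolation=cv2.INTER_CUBIC)
cv2.imwrite("pics/g1.png",A)
print(env.get_state()["wrist_force"])
```

```text
[ 0.35519065 -0.94007392  0.48432663]
```

View pics/g1.png

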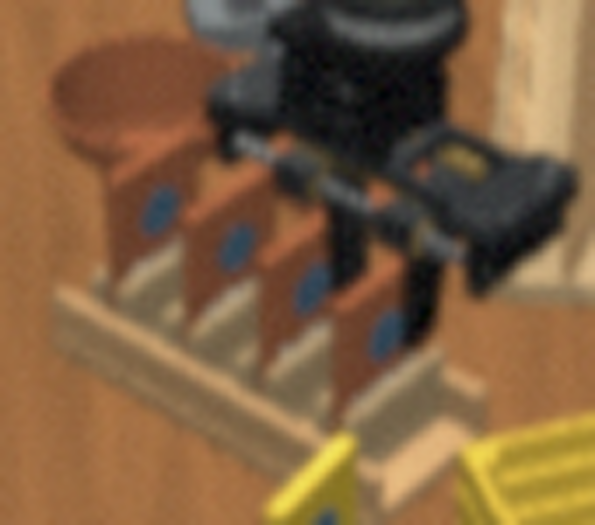

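The side crop shows the fingers straddling T4 (its top edge runs (335,300)–(400,262)), but they look shifted toward the far end of the tile. I'll check that by projecting the geometry.

Run:
```python
from h import *
np.set_printoptions(precision=1,suppress=True)
c=cam("side"); st=env.get_state(); p=st["ee_pos"]
px=lambda P:(proj(c,P)-[215,190]+.5)*7-.5
r=np.array([.667,-.745,0]);w=np.array([.745,.667,0])
tip=p-[0,0,.014]
print("right finger tip inner/outer mid",px([tip+.019*r,tip+.031*r]),"left",px([tip-.019*r,tip-.031*r]))
t=np.array([p[0],p[1],.122])
print("tile top ends if centred",px([t-.032*w,t+.032*w]))
print("bottom near slot edge",px([t-.032*w-[0,0,.065],t+.032*w-[0,0,.065]]))
f=lambda x,y:(215+(x+.5)/7-.5,190+(y+.5)/7-.5)
for z in(.122,): print(onz(c,f(333,303),z)*1000,onz(c,f(402,262),z)*1000)
print(p*1000)
```

```text
right finger tip inner/outer mid [[415.2 340.3]
 [434.  350.5]] left [[356.8 308.5]
 [338.7 298.6]]
tile top ends if centred [[344.5 307.6]
 [427.3 246.4]]
bottom near slot edge [[343.9 408.9]
 [424.8 346.5]]
[ 446.1 -432.5  122. ] [ 484.3 -404.9  122. ]
[ 475.  -415.4  105.6]
```

Request:
{"op": "jog_arm", "data": {
  "plan": [
    [-0.004,0.0045,0,0,0,0,0.4],
    [0,0,0,0,0,0,0.3],
    [0,0,0,0,0,0,0.2],
    [0,0,0,0,0,0,0.1],
    [0,0,0,0,0,0,0.05],
    [0,0,0,0,0,0,0.0],
    [0,0,0,0,0,0,0.0]
  ]
}}

```text
clock: 2.85
ee_pos: [0.472, -0.4118, 0.1041]
tcp_rot: [0.003, 0.934, 0.358, 0.001]
wrist_force: [4.5, -5.9, -4.6]
finger_gap: 0.102
finger_force: 24.9
```

Request:
{"op": "jog_arm", "data": {
  "plan": [
    [0.0015,-0.0018,0,0,0,0,0],
    [0,0,0.015,0,0,0,0],
    [0,0,0.015,0,0,0,0],
    [0,0,0.02,0,0,0,0],
    [0,0,0.02,0,0,0,0],
    [0,0,0.025,0,0,0,0],
    [0,0,0.025,0,0,0,0],
    [0,0,0,0,0,0,0]
  ]
}}

```text
clock: 3.65
ee_pos: [0.4731, -0.4129, 0.2281]
tcp_rot: [0.003, 0.934, 0.358, 0.001]
wrist_force: [1.0, -1.1, -1.3]
finger_gap: 0.101
finger_force: 25.0
```

Request:
{"op": "jog_arm", "data": {
  "plan": [
    [0.0174,0.0186,0,0,0,4.35,0],
    [0.0174,0.0186,0,0,0,4.35,0],
    [0.0174,0.0186,0,0,0,4.35,0],
    [0.0174,0.0186,0,0,0,4.35,0],
    [0.0174,0.0186,0,0,0,4.35,0],
    [0.0174,0.0186,0,0,0,4.35,0],
    [0.0174,0.0186,0,0,0,4.35,0],
    [0.0174,0.0186,0,0,0,4.35,0],
    [0,0,0,0.683,2.89,0,0],
    [0,0,0,0.683,2.89,0,0],
    [0,0,0,0.683,2.89,0,0],
    [0,0,0,0.683,2.89,0,0],
    [0,0,0,0.683,2.89,0,0],
    [0,0,0,0.683,2.89,0,0],
    [0,0,0,0,0,0,0]
  ]
}}

```text
clock: 5.15
ee_pos: [0.6108, -0.2625, 0.2204]
tcp_rot: [-0.123, 0.774, 0.613, -0.097]
wrist_force: [-1.0, 0.3, -1.8]
finger_gap: 0.098
finger_force: 25.0
```

```bash
cat >> h.py <<'E'
from scipy.spatial.transform import Rotation as Ro
def tool():
    s=env.get_state();q=s["tcp_rot"];M=Ro.from_quat([q[1],q[2],q[3],q[0]]).as_matrix()
    print("p",s["ee_pos"].round(4),"ty",M[:,1].round(3),"tz",M[:,2].round(3),"F",s["wrist_force"].round(1),"yaw_y",np.degrees(np.arctan2(M[1,1],M[0,1])).round(1),"gap",round(s["finger_gap"],3))
E
python3 -c "from h import *;tool()"
```

```text
p [ 0.6108 -0.2625  0.2204] ty [ 0.925 -0.218 -0.31 ] tz [-0.302  0.072 -0.951] F [-1.   0.3 -1.8] yaw_y -13.2 gap 0.098
```

Request:
{"op": "jog_arm", "data": {
  "plan": [
    [0.001,-0.001,-0.025,0,0,0,0],
    [0.001,-0.0005,-0.025,0,0,0,0],
    [0,0,-0.025,0,0,0,0],
    [0,0,-0.015,0,0,0,0],
    [0,0,-0.01,0,0,0,0],
    [0,0,-0.004,0,0,0,0],
    [0,0,0,0,0,0,0],
    [0,0,0,0,0,0,0]
  ]
}}

```text
clock: 5.95
ee_pos: [0.6137, -0.2647, 0.121]
tcp_rot: [-0.12, 0.775, 0.613, -0.096]
wrist_force: [0.6, 0.2, -1.4]
finger_gap: 0.102
finger_force: 25.0
```

Run:
```python
from h import *
tool()
a=cam("side")
cv2.imwrite("pics/p1.png",cv2.resize(a["color"][165:240,270:330,::-1],None,fx=8,fy=8,interpolation=cv2.INTER_CUBIC))
```

```text
p [ 0.6137 -0.2647  0.121 ] ty [ 0.927 -0.219 -0.304] tz [-0.296  0.069 -0.953] F [ 0.6  0.2 -1.4] yaw_y -13.3 gap 0.102
```

View pics/p1.png

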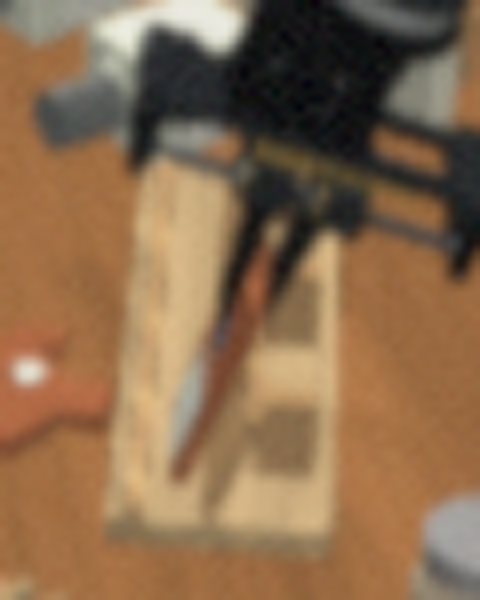

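The side crop shows T4 tilted parallel to the backrest, with its bottom edge at (180,470), above the ledge between the lip (130) and the backrest foot (215). I'll lower it gently.

Request:
{"op": "jog_arm", "data": {
  "plan": [
    [0,0,-0.006,0,0,0,0],
    [0,0,-0.004,0,0,0,0],
    [0,0,-0.003,0,0,0,0],
    [0,0,-0.002,0,0,0,0],
    [0,0,0,0,0,0,0],
    [0,0,0,0,0,0,0]
  ]
}}

```text
clock: 6.6
ee_pos: [0.613, -0.2643, 0.1046]
tcp_rot: [-0.122, 0.775, 0.613, -0.096]
wrist_force: [-0.3, -0.1, -1.5]
finger_gap: 0.104
finger_force: 25.0
```

Request:
{"op": "jog_arm", "data": {
  "plan": [
    [0,0,-0.002,0,0,0,0],
    [0,0,-0.001,0,0,0,0],
    [0,0,0,0,0,0,0]
  ]
}}

```text
clock: 6.9
ee_pos: [0.6134, -0.2645, 0.1037]
tcp_rot: [-0.121, 0.775, 0.613, -0.096]
wrist_force: [-0.8, 0.8, 4.9]
finger_gap: 0.106
finger_force: 25.0
```

Request:
{"op": "jog_arm", "data": {
  "plan": [
    [0,0,0,0,0,0,0.2],
    [0,0,0,0,0,0,0.3],
    [0,0,0,0,0,0,0.3],
    [0.006,-0.0014,0.019,0,0,0,0.3],
    [0.009,-0.002,0.0286,0,0,0,0.3],
    [0.009,-0.002,0.0286,0,0,0,0.3],
    [0.011,-0.0025,0.036,0,0,0,0.4],
    [-0.0175,-0.0085,0,-0.683,-2.89,0,0.4],
    [-0.0175,-0.0085,0,-0.683,-2.89,0,0.4],
    [-0.0175,-0.0085,0,-0.683,-2.89,0,0.4],
    [-0.0175,-0.0085,0,-0.683,-2.89,0,0.4],
    [-0.0175,-0.0085,0,-0.683,-2.89,0,0.4],
    [-0.0175,-0.0085,0,-0.683,-2.89,0,0.4],
    [-0.0175,-0.0085,0,0,0,-5.8,0.4],
    [-0.0175,-0.0085,0,0,0,-5.8,0.4],
    [-0.0175,-0.0085,0,0,0,-5.8,0.4],
    [-0.0175,-0.0085,0,0,0,-5.8,0.4],
    [-0.0175,-0.0085,0,0,0,-5.8,0.4],
    [-0.0175,-0.0085,0,0,0,-5.8,0.4],
    [0,0,0,0,0,0,0.4]
  ]
}}

```text
clock: 8.9
ee_pos: [0.4364, -0.3749, 0.2136]
tcp_rot: [-0.0, 0.934, 0.356, -0.0]
wrist_force: [-0.8, 0.6, -0.2]
finger_gap: 0.403
finger_force: 0.0
```

Run:
```python
from h import *
tool()
a=cam("side");b=cam("top")
A=cv2.resize(a["color"][165:255,220:330,::-1],None,fx=5,fy=5,interpolation=cv2.INTER_CUBIC)
cv2.imwrite("pics/p2.png",A)
```

```text
p [ 0.4364 -0.3749  0.2136] ty [ 0.666 -0.746 -0.001] tz [-0.001  0.    -1.   ] F [-0.8  0.6 -0.2] yaw_y -48.2 gap 0.403
```

View pics/p2.png

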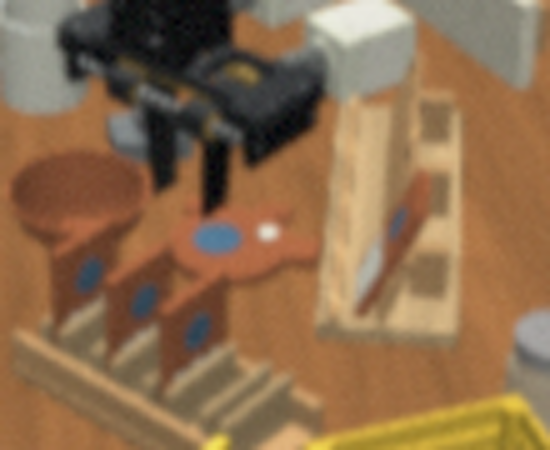

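The side crop shows T4 leaning on the easel at (395,245). Next is T3: descend, grip and lift.

Request:
{"op": "jog_arm", "data": {
  "plan": [
    [0.0015,0.001,-0.03,0,0,0,0.4],
    [0,0,-0.03,0,0,0,0.4],
    [0,0,-0.03,0,0,0,0.4],
    [0,0,-0.02,0,0,0,0.4],
    [0,0,0,0,0,0,0.4],
    [0,0,0,0,0,0,0.2],
    [0,0,0,0,0,0,0.1],
    [0,0,0,0,0,0,0.05],
    [0,0,0,0,0,0,0.0],
    [0,0,0,0,0,0,0.0],
    [0,0,0,0,0,0,0.0]
  ]
}}

```text
clock: 10.1
ee_pos: [0.4401, -0.3738, 0.1052]
tcp_rot: [0.001, 0.934, 0.358, 0.0]
wrist_force: [0.6, 0.6, 5.1]
finger_gap: 0.103
finger_force: 25.0
```

Request:
{"op": "jog_arm", "data": {
  "plan": [
    [0,0,0.015,0,0,0,0],
    [0,0,0.015,0,0,0,0],
    [0,0,0.02,0,0,0,0],
    [0,0,0.02,0,0,0,0],
    [0,0,0.025,0,0,0,0],
    [0,0,0.03,0,0,0,0],
    [0.0243,0.0231,0.005,0,0,4.35,0],
    [0.0243,0.0231,0.005,0,0,4.35,0],
    [0.0243,0.0231,0.005,0,0,4.35,0],
    [0.0243,0.0231,0.005,0,0,4.35,0],
    [0.0243,0.0231,0,0,0,4.35,0],
    [0.0243,0.0231,0,0,0,4.35,0],
    [0.0243,0.0231,0,0,0,4.35,0],
    [0.0243,0.0231,0,0,0,4.35,0],
    [0,0,0,0.683,2.89,0,0],
    [0,0,0,0.683,2.89,0,0],
    [0,0,0,0.683,2.89,0,0],
    [0,0,0,0.683,2.89,0,0],
    [0,0,0,0.683,2.89,0,0],
    [0,0,0,0.683,2.89,0,0]
  ]
}}

```text
clock: 12.1
ee_pos: [0.6337, -0.1884, 0.2501]
tcp_rot: [-0.122, 0.775, 0.613, -0.097]
wrist_force: [0.3, -0.6, -1.1]
finger_gap: 0.1
finger_force: 25.0
```

Request:
{"op": "jog_arm", "data": {
  "plan": [
    [0,0,-0.03,0,0,0,0],
    [0,0,-0.03,0,0,0,0],
    [0,0,-0.03,0,0,0,0],
    [0,0,-0.03,0,0,0,0],
    [0,0,-0.012,0,0,0,0],
    [0,0,-0.006,0,0,0,0],
    [0,0,-0.004,0,0,0,0],
    [0,0,-0.002,0,0,0,0],
    [0,0,0,0,0,0,0],
    [0,0,0,0,0,0,0]
  ]
}}

```text
clock: 13.1
ee_pos: [0.6346, -0.1887, 0.1062]
tcp_rot: [-0.121, 0.775, 0.613, -0.096]
wrist_force: [-0.0, -0.2, -1.3]
finger_gap: 0.104
finger_force: 25.0
```

Request:
{"op": "jog_arm", "data": {
  "plan": [
    [0,0,-0.003,0,0,0,0],
    [0,0,0,0,0,0,0.2],
    [0,0,0,0,0,0,0.3],
    [0,0,0,0,0,0,0.3],
    [0.006,-0.0014,0.019,0,0,0,0.3],
    [0.009,-0.002,0.0286,0,0,0,0.3],
    [0.009,-0.002,0.0286,0,0,0,0.3],
    [0.011,-0.0025,0.036,0,0,0,0.4],
    [-0.0221,-0.0115,0,-0.683,-2.89,0,0.4],
    [-0.0221,-0.0115,0,-0.683,-2.89,0,0.4],
    [-0.0221,-0.0115,0,-0.683,-2.89,0,0.4],
    [-0.0221,-0.0115,0,-0.683,-2.89,0,0.4],
    [-0.0221,-0.0115,0,-0.683,-2.89,0,0.4],
    [-0.0221,-0.0115,0,-0.683,-2.89,0,0.4],
    [-0.0221,-0.0115,0,0,0,-5.8,0.4],
    [-0.0221,-0.0115,0,0,0,-5.8,0.4],
    [-0.0221,-0.0115,0,0,0,-5.8,0.4],
    [-0.0221,-0.0115,0,0,0,-5.8,0.4],
    [-0.0221,-0.0115,0,0,0,-5.8,0.4],
    [-0.0221,-0.0115,0,0,0,-5.8,0.4]
  ]
}}

```text
clock: 15.1
ee_pos: [0.4026, -0.3345, 0.2138]
tcp_rot: [-0.0, 0.935, 0.356, -0.0]
wrist_force: [0.5, 0.7, 0.7]
finger_gap: 0.398
finger_force: 0.0
```

```bash
python3 -c "from h import *;tool()"
```

```text
p [ 0.4026 -0.3345  0.2138] ty [ 0.665 -0.747 -0.   ] tz [-0.  0. -1.] F [0.5 0.7 0.7] yaw_y -48.3 gap 0.398
```

Request:
{"op": "jog_arm", "data": {
  "plan": [
    [0.002,0,-0.03,0,0,0,0.4],
    [0,0,-0.03,0,0,0,0.4],
    [0,0,-0.03,0,0,0,0.4],
    [0,0,-0.02,0,0,0,0.4],
    [0,0,0,0,0,0,0.4],
    [0,0,0,0,0,0,0.2],
    [0,0,0,0,0,0,0.1],
    [0,0,0,0,0,0,0.05],
    [0,0,0,0,0,0,0.0],
    [0,0,0,0,0,0,0.0],
    [0,0,0,0,0,0,0.0]
  ]
}}

```text
clock: 16.2
ee_pos: [0.4062, -0.3348, 0.1053]
tcp_rot: [0.001, 0.934, 0.358, 0.0]
wrist_force: [-0.9, -0.4, 5.1]
finger_gap: 0.104
finger_force: 25.0
```

Request:
{"op": "jog_arm", "data": {
  "plan": [
    [0,0,0.015,0,0,0,0],
    [0,0,0.015,0,0,0,0],
    [0,0,0.02,0,0,0,0],
    [0,0,0.02,0,0,0,0],
    [0,0,0.025,0,0,0,0],
    [0,0,0.03,0,0,0,0],
    [0.0308,0.0277,0.005,0,0,4.35,0],
    [0.0308,0.0277,0.005,0,0,4.35,0],
    [0.0308,0.0277,0.005,0,0,4.35,0],
    [0.0308,0.0277,0.005,0,0,4.35,0],
    [0.0308,0.0277,0,0,0,4.35,0],
    [0.0308,0.0277,0,0,0,4.35,0],
    [0.0308,0.0277,0,0,0,4.35,0],
    [0.0308,0.0277,0,0,0,4.35,0],
    [0,0,0,0.683,2.89,0,0],
    [0,0,0,0.683,2.89,0,0],
    [0,0,0,0.683,2.89,0,0],
    [0,0,0,0.683,2.89,0,0],
    [0,0,0,0.683,2.89,0,0],
    [0,0,0,0.683,2.89,0,0]
  ]
}}

```text
clock: 18.2
ee_pos: [0.6521, -0.1127, 0.2503]
tcp_rot: [-0.122, 0.775, 0.613, -0.097]
wrist_force: [0.0, -0.7, -1.2]
finger_gap: 0.104
finger_force: 25.0
```

Request:
{"op": "jog_arm", "data": {
  "plan": [
    [0,0,-0.03,0,0,0,0],
    [0,0,-0.03,0,0,0,0],
    [0,0,-0.03,0,0,0,0],
    [0,0,-0.03,0,0,0,0],
    [0,0,-0.012,0,0,0,0],
    [0,0,-0.006,0,0,0,0],
    [0,0,-0.004,0,0,0,0],
    [0,0,-0.002,0,0,0,0],
    [0,0,-0.003,0,0,0,0],
    [0,0,0,0,0,0,0],
    [0,0,0,0,0,0,0]
  ]
}}

```text
clock: 19.3
ee_pos: [0.6533, -0.113, 0.1052]
tcp_rot: [-0.12, 0.775, 0.613, -0.095]
wrist_force: [0.1, -0.5, 5.9]
finger_gap: 0.104
finger_force: 25.0
```

Request:
{"op": "jog_arm", "data": {
  "plan": [
    [0,0,0,0,0,0,0.2],
    [0,0,0,0,0,0,0.3],
    [0,0,0,0,0,0,0.3],
    [0.006,-0.0014,0.019,0,0,0,0.3],
    [0.009,-0.002,0.0286,0,0,0,0.3],
    [0.009,-0.002,0.0286,0,0,0,0.3],
    [0.011,-0.0025,0.036,0,0,0,0.4],
    [-0.0264,-0.0146,0,-0.683,-2.89,0,0.4],
    [-0.0264,-0.0146,0,-0.683,-2.89,0,0.4],
    [-0.0264,-0.0146,0,-0.683,-2.89,0,0.4],
    [-0.0264,-0.0146,0,-0.683,-2.89,0,0.4],
    [-0.0264,-0.0146,0,-0.683,-2.89,0,0.4],
    [-0.0264,-0.0146,0,-0.683,-2.89,0,0.4],
    [-0.0264,-0.0146,0,0,0,-5.8,0.4],
    [-0.0264,-0.0146,0,0,0,-5.8,0.4],
    [-0.0264,-0.0146,0,0,0,-5.8,0.4],
    [-0.0264,-0.0146,0,0,0,-5.8,0.4],
    [-0.0264,-0.0146,0,0,0,-5.8,0.4],
    [-0.0264,-0.0146,0,0,0,-5.8,0.4],
    [0,0,0,0,0,0,0.4]
  ]
}}

```text
clock: 21.3
ee_pos: [0.3682, -0.2968, 0.2141]
tcp_rot: [0.0, 0.935, 0.356, -0.0]
wrist_force: [0.4, 0.1, 0.4]
finger_gap: 0.402
finger_force: 0.0
```

Request:
{"op": "jog_arm", "data": {
  "plan": [
    [0.002,0,-0.03,0,0,0,0.4],
    [0,0,-0.03,0,0,0,0.4],
    [0,0,-0.03,0,0,0,0.4],
    [0,0,-0.02,0,0,0,0.4],
    [0,0,0,0,0,0,0.4],
    [0,0,0,0,0,0,0.2],
    [0,0,0,0,0,0,0.1],
    [0,0,0,0,0,0,0.05],
    [0,0,0,0,0,0,0.0],
    [0,0,0,0,0,0,0.0],
    [0,0,0,0,0,0,0.0]
  ]
}}

```text
clock: 22.4
ee_pos: [0.3729, -0.2963, 0.1054]
tcp_rot: [0.001, 0.934, 0.358, 0.0]
wrist_force: [-0.1, -0.1, 4.1]
finger_gap: 0.104
finger_force: 25.0
```

Request:
{"op": "jog_arm", "data": {
  "plan": [
    [0,0,0.015,0,0,0,0],
    [0,0,0.015,0,0,0,0],
    [0,0,0.02,0,0,0,0],
    [0,0,0.02,0,0,0,0],
    [0,0,0.025,0,0,0,0],
    [0,0,0.03,0,0,0,0],
    [0.0372,0.0324,0.005,0,0,4.35,0],
    [0.0372,0.0324,0.005,0,0,4.35,0],
    [0.0372,0.0324,0.005,0,0,4.35,0],
    [0.0372,0.0324,0.005,0,0,4.35,0],
    [0.0372,0.0324,0,0,0,4.35,0],
    [0.0372,0.0324,0,0,0,4.35,0],
    [0.0372,0.0324,0,0,0,4.35,0],
    [0.0372,0.0324,0,0,0,4.35,0],
    [0,0,0,0.683,2.89,0,0],
    [0,0,0,0.683,2.89,0,0],
    [0,0,0,0.683,2.89,0,0],
    [0,0,0,0.683,2.89,0,0],
    [0,0,0,0.683,2.89,0,0],
    [0,0,0,0.683,2.89,0,0]
  ]
}}

```text
clock: 24.4
ee_pos: [0.6701, -0.0367, 0.2504]
tcp_rot: [-0.122, 0.775, 0.613, -0.096]
wrist_force: [0.9, 0.2, -1.5]
finger_gap: 0.104
finger_force: 25.0
```

Request:
{"op": "jog_arm", "data": {
  "plan": [
    [0,0,-0.03,0,0,0,0],
    [0,0,-0.03,0,0,0,0],
    [0,0,-0.03,0,0,0,0],
    [0,0,-0.03,0,0,0,0],
    [0,0,-0.012,0,0,0,0],
    [0,0,-0.006,0,0,0,0],
    [0,0,-0.004,0,0,0,0],
    [0,0,-0.002,0,0,0,0],
    [0,0,-0.003,0,0,0,0],
    [0,0,0,0,0,0,0],
    [0,0,0,0,0,0,0]
  ]
}}

```text
clock: 25.5
ee_pos: [0.6712, -0.0368, 0.1053]
tcp_rot: [-0.12, 0.775, 0.613, -0.095]
wrist_force: [-1.0, -1.3, 6.0]
finger_gap: 0.105
finger_force: 25.0
```

Request:
{"op": "jog_arm", "data": {
  "plan": [
    [0,0,0,0,0,0,0.2],
    [0,0,0,0,0,0,0.3],
    [0,0,0,0,0,0,0.3],
    [0.006,-0.0014,0.019,0,0,0,0.3],
    [0.009,-0.002,0.0286,0,0,0,0.3],
    [0.009,-0.002,0.0286,0,0,0,0.3],
    [0.011,-0.0025,0.036,0,0,0,0.4],
    [-0.025,-0.03,0.005,-0.683,-2.89,0,0.7],
    [-0.025,-0.03,0.005,-0.683,-2.89,0,0.7],
    [-0.025,-0.03,0.005,-0.683,-2.89,0,0.7],
    [-0.025,-0.03,0.005,-0.683,-2.89,0,0.7],
    [-0.025,-0.03,0.005,-0.683,-2.89,0,0.7],
    [-0.025,-0.03,0.005,-0.683,-2.89,0,0.7],
    [-0.025,-0.03,0.005,0,0,-7.56,0.7],
    [-0.025,-0.03,0.005,0,0,-7.56,0.7],
    [-0.025,-0.03,0.005,0,0,-7.56,0.7],
    [-0.025,-0.03,0.005,0,0,-7.56,0.7],
    [-0.025,-0.03,0.005,0,0,-7.56,0.7],
    [-0.025,-0.03,0.005,0,0,-7.56,0.7],
    [-0.025,-0.03,0.005,0,0,-7.56,0.7]
  ]
}}

```text
clock: 27.5
ee_pos: [0.3786, -0.4354, 0.2794]
tcp_rot: [-0.0, 0.979, 0.204, -0.0]
wrist_force: [0.6, -0.5, 0.3]
finger_gap: 0.7
finger_force: 0.0
```

Run:
```python
from h import *
import pickle
tool()
b=cam("top");a=cam("side");pickle.dump({"top":b,"side":a},open("c1.pkl","wb"))
A=cv2.resize(b["color"][85:185,95:325,::-1],None,fx=3.4,fy=3.4,interpolation=cv2.INTER_CUBIC)
B=cv2.resize(a["color"][160:215,270:345,::-1],None,fx=4,fy=4,interpolation=cv2.INTER_CUBIC)
m=np.zeros((565,782,3),np.uint8);m[:340]=A;m[342:562,:300]=B
C=cv2.resize(a["color"][120:175,240:345,::-1],None,fx=4,fy=4,interpolation=cv2.INTER_CUBIC)
m[342:562,310:730]=C
cv2.imwrite("pics/q1.png",m)
```

```text
p [ 0.3786 -0.4354  0.2794] ty [ 0.399 -0.917 -0.   ] tz [-0.  0. -1.] F [ 0.6 -0.5  0.3] yaw_y -66.5 gap 0.7
```

View pics/q1.png

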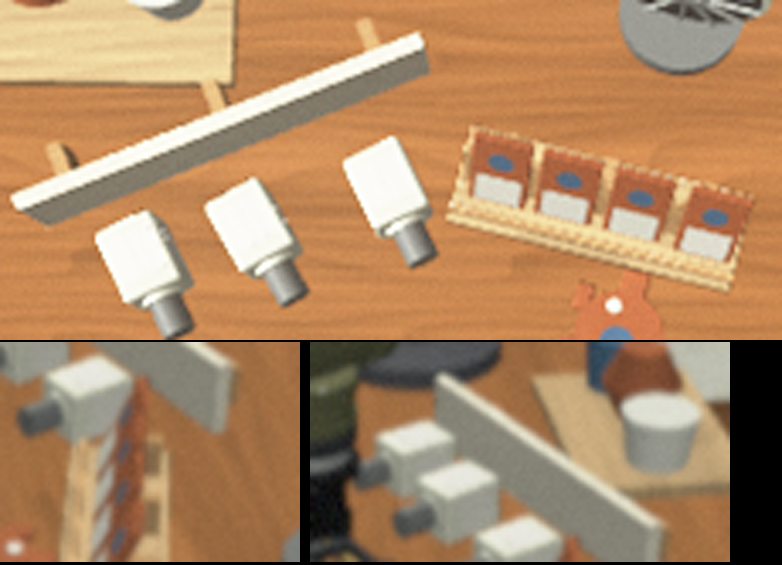

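All four tiles lean on the easel (~(500,170), (567,185), (637,205), (713,222)). The three bottles still lie with caps at (413,240), (282,280) and (170,310). Next I'll locate the caps.

Run:
```python
from h import *
import pickle
d=pickle.load(open("c1.pkl","rb"));T=d["top"]
np.set_printoptions(precision=4,suppress=True)
f=lambda x,y:(95+(x+.5)/3.4-.5,85+(y+.5)/3.4-.5)
for n,e,b,k in(("C",(426,265),(364,156),((384,202),(370,137))),("B",(293,305),(231,196),0),("A",(181,336),(118,227),0)):
    p,q=onz(T,f(*e),.033),onz(T,f(*b),.066)
    print(n,"capend",p,"base top edge",q,"yaw",np.arctan2(q[1]-p[1],q[0]-p[0]),np.linalg.norm((q-p)[:2]), "n,v",p[0]*.914+p[1]*.404,-p[0]*.404+p[1]*.914,"base n",q[0]*.914+q[1]*.404)
for e in((413,243),(282,281),(170,312)):
    q=onz(T,f(*e),.040); print("capmid",q,q[0]*.914+q[1]*.404,-q[0]*.404+q[1]*.914)
q=[onz(T,f(*e),.09) for e in((15,205),(421,44))]; print([x[0]*.914+x[1]*.404 for x in q])
```

```text
C capend [0.566  0.0397 0.033 ] base top edge [0.6772 0.1053 0.066 ] yaw 0.5329356271884537 0.12917358646602523 n,v 0.533323459163547 -0.19236985904412646 base n 0.661528722922078
B capend [0.5205 0.1824 0.033 ] base top edge [0.6321 0.2457 0.066 ] yaw 0.5158897189921692 0.12825914380937006 n,v 0.5494471785466257 -0.043530221271830205 base n 0.6769808278900677
A capend [0.4854 0.3021 0.033 ] base top edge [0.5971 0.3644 0.066 ] yaw 0.5088652435570655 0.12801145418878296 n,v 0.5656517149003253 0.08000384571666097 base n 0.6930253733037514
capmid [0.5886 0.0536 0.04  ] 0.5596634084116852 -0.18881945205453965
capmid [0.5454 0.1938 0.04  ] 0.5768176237232863 -0.043269440189345226
capmid [0.5103 0.313  0.04  ] 0.5929008849755093 0.07987990386478933
[np.float64(0.749536023056499), np.float64(0.7426451964799191)]
```

Request:
{"op": "jog_arm", "data": {
  "plan": [
    [0.0169,0.0404,0,0,0,0,0.7],
    [0.0169,0.0404,0,0,0,0,0.7],
    [0.0169,0.0404,0,0,0,0,0.7],
    [0.0169,0.0404,0,0,0,0,0.7],
    [0.0169,0.0404,0,0,0,0,0.7],
    [0.0169,0.0404,0,0,0,0,0.7],
    [0.0169,0.0404,0,0,0,0,0.7],
    [0.0169,0.0404,0,0,0,0,0.7],
    [0.0169,0.0404,0,0,0,0,0.7],
    [0.0169,0.0404,0,0,0,0,0.7],
    [0.0169,0.0404,0,0,0,0,0.7],
    [0.0169,0.0404,0,0,0,0,0.7],
    [0,0,-0.04,0,0,0,0.7],
    [0,0,-0.04,0,0,0,0.7],
    [0,0,-0.04,0,0,0,0.7],
    [0,0,-0.04,0,0,0,0.7],
    [0,0,0,0,0,0,0.7],
    [0,0,0,0,0,0,0.7]
  ],
  "force": 10
}}

```text
clock: 29.4
ee_pos: [0.5822, 0.0508, 0.1193]
tcp_rot: [-0.0, 0.978, 0.207, -0.001]
wrist_force: [0.9, -1.0, 0.7]
finger_gap: 0.698
finger_force: 0.0
```

Request:
{"op": "jog_arm", "data": {
  "plan": [
    [-0.001,-0.001,-0.03,0,0,0,0.7],
    [0,0,-0.025,0,0,0,0.7],
    [0,0,-0.015,0,0,0,0.7],
    [0,0,-0.01,0,0,0,0.7],
    [0,0,-0.005,0,0,0,0.7],
    [0,0,0,0,0,0,0.7],
    [0,0,0,0,0,0,0.5],
    [0,0,0,0,0,0,0.4],
    [0,0,0,0,0,0,0.3],
    [0,0,0,0,0,0,0.2],
    [0,0,0,0,0,0,0.2],
    [0,0,0,0,0,0,0.2]
  ]
}}

```text
clock: 30.6
ee_pos: [0.582, 0.0491, 0.0348]
tcp_rot: [0.0, 0.978, 0.206, 0.0]
wrist_force: [-0.6, -0.2, 1.9]
finger_gap: 0.377
finger_force: 9.9
```

Request:
{"op": "jog_arm", "data": {
  "plan": [
    [0.0048,0.0021,0.011,0,0,0,0.2],
    [0.0048,0.0021,0.011,0,0,0,0.2],
    [0.0048,0.0021,0.011,0,0,0,0.2],
    [0.0076,0.0034,0.0089,0,0,0,0.2],
    [0.0076,0.0034,0.0089,0,0,0,0.2],
    [0.0076,0.0034,0.0089,0,0,0,0.2],
    [0.0097,0.0043,0.0058,0,0,0,0.2],
    [0.0097,0.0043,0.0058,0,0,0,0.2],
    [0.0097,0.0043,0.0058,0,0,0,0.2],
    [0.011,0.0048,0.003,0,0,0,0.2],
    [0.011,0.0048,0.003,0,0,0,0.2],
    [0.011,0.0048,0.003,0,0,0,0.2],
    [0.0,0.0,0.0037,0,0,0,0.2],
    [0,0,0,0,0,0,0.2]
  ]
}}

```text
clock: 32.0
ee_pos: [0.681, 0.093, 0.1235]
tcp_rot: [0.0, 0.978, 0.206, -0.0]
wrist_force: [0.6, -0.8, -3.0]
finger_gap: 0.376
finger_force: 10.0
```

Run:
```python
from h import *
tool()
a=cam("side");b=cam("top")
A=cv2.resize(a["color"][110:185,240:345,::-1],None,fx=5,fy=5,interpolation=cv2.INTER_CUBIC)
cv2.imwrite("pics/b1.png",A)
```

```text
p [0.681  0.093  0.1235] ty [ 0.404 -0.915 -0.   ] tz [-0.001 -0.    -1.   ] F [ 0.6 -0.8 -3. ] yaw_y -66.2 gap 0.376
```

View pics/b1.png

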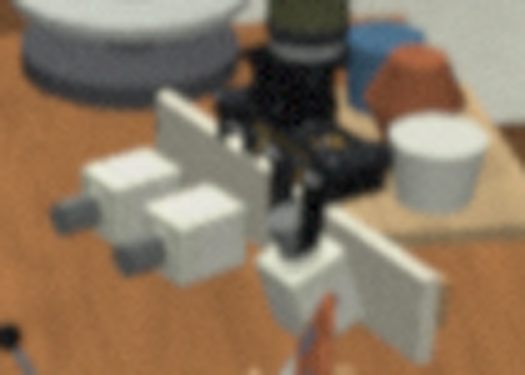

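The side crop shows the bottle pivoted nearly upright at (300,280), hanging by its cap in front of the board. I'll move it the rest of the way to the board and lower it.

Request:
{"op": "jog_arm", "data": {
  "plan": [
    [0.008,0.0035,0.001,0,0,0,0.2],
    [0.008,0.0035,0.001,0,0,0,0.2],
    [0.008,0.0035,0,0,0,0,0.2],
    [0.008,0.0035,0,0,0,0,0.2],
    [0,0,0,0,0,0,0.2],
    [0,0,0,0,0,0,0.2],
    [0,0,-0.004,0,0,0,0.2],
    [0,0,-0.004,0,0,0,0.2],
    [0,0,-0.003,0,0,0,0.2],
    [0,0,0,0,0,0,0.2],
    [0,0,0,0,0,0,0.2]
  ]
}}

```text
clock: 33.2
ee_pos: [0.7156, 0.1078, 0.1195]
tcp_rot: [-0.0, 0.978, 0.206, 0.004]
wrist_force: [0.2, 2.0, 6.4]
finger_gap: 0.372
finger_force: 10.0
```

Request:
{"op": "jog_arm", "data": {
  "plan": [
    [0,0,0,0,0,0,0.3],
    [0,0,-0.001,0,0,0,0.3],
    [0,0,0,0,0,0,0.3],
    [0,0,0,0,0,0,0.39],
    [0,0,0,0,0,0,0.42],
    [0,0,0,0,0,0,0.46],
    [0,0,0,0,0,0,0.6],
    [0,0,0,0,0,0,0.7]
  ],
  "force": 3
}}

```text
clock: 34.0
ee_pos: [0.7127, 0.1069, 0.1137]
tcp_rot: [-0.0, 0.979, 0.206, -0.0]
wrist_force: [-0.9, 0.1, 0.3]
finger_gap: 0.576
finger_force: 0.0
```

Request:
{"op": "jog_arm", "data": {
  "plan": [
    [0,0,0,0,0,0,0.8],
    [0,0,0.02,0,0,0,0.8],
    [0,0,0.035,0,0,0,0.8],
    [0,0,0.05,0,0,0,0.8],
    [-0.0293,0.0138,0,0,0,0,0.7],
    [-0.0293,0.0138,0,0,0,0,0.7],
    [-0.0293,0.0138,0,0,0,0,0.7],
    [-0.0293,0.0138,0,0,0,0,0.7],
    [-0.0293,0.0138,0,0,0,0,0.7],
    [-0.0293,0.0138,0,0,0,0,0.7],
    [0,0,-0.04,0,0,0,0.7],
    [0,0,-0.04,0,0,0,0.7],
    [0,0,-0.02,0,0,0,0.7],
    [0,0,0,0,0,0,0.7]
  ]
}}

```text
clock: 35.4
ee_pos: [0.5343, 0.1892, 0.1152]
tcp_rot: [0.0, 0.978, 0.206, -0.004]
wrist_force: [0.3, -0.1, 0.2]
finger_gap: 0.701
finger_force: 0.0
```

Run:
```python
from h import *
tool()
a=cam("side");b=cam("top")
A=cv2.resize(a["color"][110:185,240:345,::-1],None,fx=5,fy=5,interpolation=cv2.INTER_CUBIC)
B=cv2.resize(b["color"][85:185,100:230,::-1],None,fx=2,fy=2,interpolation=cv2.INTER_CUBIC)
m=np.zeros((375,790,3),np.uint8);m[:,:525]=A;m[:200,530:790]=B
cv2.imwrite("pics/b2.png",m)
```

```text
p [0.5343 0.1892 0.1152] ty [ 0.404 -0.915 -0.001] tz [-0.007 -0.002 -1.   ] F [ 0.3 -0.1  0.2] yaw_y -66.2 gap 0.701
```

View pics/b2.png

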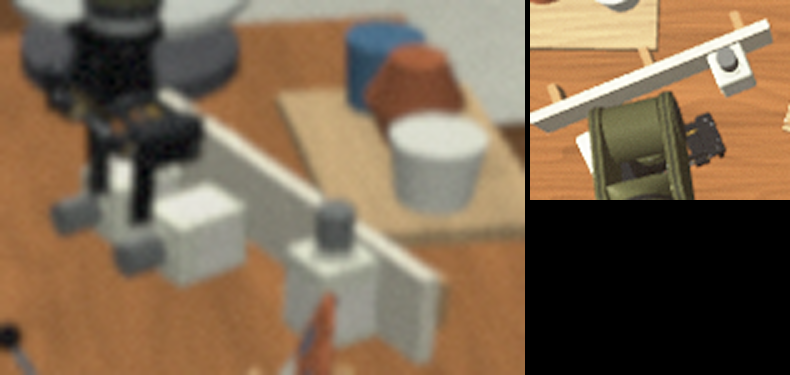

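Bottle C stands upright at (335,270), close to the board. Next I'll check the alignment over B's cap, at (138,252).

Run:
```python
from h import *
c=cam("side");p=env.get_state()["ee_pos"]
px=lambda P:((proj(c,P)-[240,110]+.5)*5-.5).round(0)
r=np.array([.404,-.915,0])
print(px([[p[0],p[1],.033]]),px([p-[0,0,.014]+.033*r,p-[0,0,.014]-.033*r]))
f=lambda x,y:(240+(x+.5)/5-.5,110+(y+.5)/5-.5)
print([onz(c,f(*e),.033).round(4) for e in((120,257),(138,250),(158,243),(75,212))])
```

```text
[[123. 273.]] [[142. 219.]
 [105. 191.]]
[array([0.5398, 0.2223, 0.033 ]), array([0.5592, 0.2339, 0.033 ]), array([0.5807, 0.2454, 0.033 ]), array([0.5072, 0.3201, 0.033 ])]
```

B's cap has moved to about (0.559,0.234): it was knocked aside. I'll back off and measure it again.

Request:
{"op": "jog_arm", "data": {
  "plan": [
    [0,0,0.04,0,0,0,0.7],
    [0,0,0.04,0,0,0,0.7],
    [-0.01,-0.045,0.01,0,0,0,0.7],
    [-0.01,-0.045,0,0,0,0,0.7],
    [-0.01,-0.045,0,0,0,0,0.7],
    [-0.01,-0.045,0,0,0,0,0.7],
    [-0.01,-0.045,0,0,0,0,0.7],
    [-0.01,-0.045,0,0,0,0,0.7],
    [-0.01,-0.045,0,0,0,0,0.7],
    [-0.01,-0.045,0,0,0,0,0.7],
    [0,0,0,0,0,0,0.7]
  ]
}}

```text
clock: 36.65
ee_pos: [0.4571, -0.175, 0.2122]
tcp_rot: [0.002, 0.979, 0.203, 0.002]
wrist_force: [0.1, 0.1, 0.6]
finger_gap: 0.702
finger_force: 0.0
```

Run:
```python
from h import *
import pickle
tool()
b=cam("top");pickle.dump(b,open("c2.pkl","wb"))
cv2.imwrite("pics/b3.png",cv2.resize(b["color"][90:190,95:225,::-1],None,fx=6,fy=6,interpolation=cv2.INTER_CUBIC))
```

```text
p [ 0.4571 -0.175   0.2122] ty [ 0.397 -0.918  0.005] tz [ 0.004 -0.004 -1.   ] F [0.1 0.1 0.6] yaw_y -66.6 gap 0.702
```

View pics/b3.png

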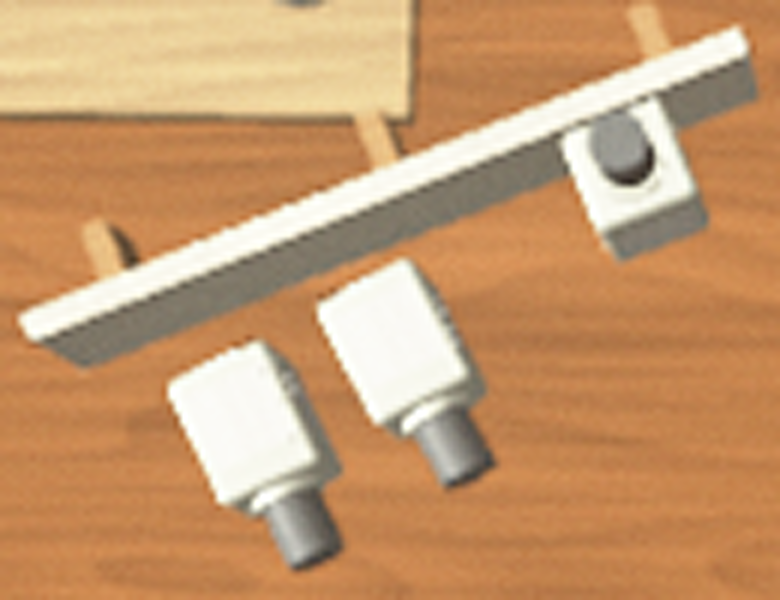

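The top crop shows bottle C standing at the board (635,170). B was knocked closer to A and the board (body at (400,340), cap at (455,445)), and A's cap is at (305,530).

Run:
```python
from h import *
import pickle
T=pickle.load(open("c2.pkl","rb"))
np.set_printoptions(precision=4,suppress=True)
f=lambda x,y:(95+(x+.5)/6-.5,90+(y+.5)/6-.5)
N=np.array([.914,.404,0]);V=np.array([-.404,.914,0])
for n,c,e in(("B",((320,305),(404,262),(482,387),(385,425)),(472,476)),("A",((172,383),(258,342),(338,467),(236,505)),(318,558))):
    q=np.array([onz(T,f(*p),.066) for p in c]);b=(q[0]+q[1])/2;m=q.mean(0);p=onz(T,f(*e),.038)
    print(n,"body mid",m,m@N,m@V,"base",b@N,b@V,"capend",p,p@N,p@V,"yaw",np.arctan2(*(m-p)[1::-1]),np.arctan2(*((q[0]+q[1]-q[2]-q[3])[1::-1])))
q=[onz(T,f(*p),.09) for p in((40,342),(565,140),(745,55))];print("board top front",[(x@N,x@V) for x in q])
q=[onz(T,f(*p),0) for p in((85,365),(380,250),(755,98))];print("board foot",[(x@N,x@V) for x in q])
q=[onz(T,f(*p),.085) for p in((565,145),(605,225),(692,190))];print("C",[(x@N,x@V) for x in q])
q=onz(T,f(617,140),.131);print("Ccap",q@N,q@V)
```

```text
B body mid [0.6147 0.2513 0.066 ] 0.6633299779934833 -0.01859980260402147 base 0.7065699797091893 -0.012772439285944903 capend [0.5396 0.2099 0.038 ] 0.5779460931525744 -0.02617911210404819 yaw 0.5047276161110446 0.5501529796824758
A body mid [0.5651 0.3377 0.066 ] 0.6529300110525229 0.08031799753140337 base 0.6963351596475578 0.08640298103688551 capend [0.488  0.3019 0.038 ] 0.5680294558248614 0.07880724664368188 yaw 0.43398470546772705 0.5554748645644122
board top front [(np.float64(0.7409432451706669), np.float64(0.172039346294878)), (np.float64(0.7323261293911963), np.float64(-0.15976920773078115)), (np.float64(0.7382843385052092), np.float64(-0.2786598906810756))]
board foot [(np.float64(0.7477087842209249), np.float64(0.17590532553154045)), (np.float64(0.7433486529686676), np.float64(-0.022094342541505274)), (np.float64(0.741247469681567), np.float64(-0.2782103119195179))]
C [(np.float64(0.731210774113373), np.float64(-0.15843282813000018)), (np.float64(0.6765259366655075), np.float64(-0.16185121122739954)), (np.float64(0.6758582444564573), np.float64(-0.21778132972357275))]
Ccap 0.706335571708635 -0.18888772929781986
```

Request:
{"op": "jog_arm", "data": {
  "plan": [
    [0.0098,0.0396,0,0,0,0,0.7],
    [0.0098,0.0396,0,0,0,0,0.7],
    [0.0098,0.0396,0,0,0,0,0.7],
    [0.0098,0.0396,0,0,0,0,0.7],
    [0.0098,0.0396,0,0,0,0,0.7],
    [0.0098,0.0396,0,0,0,0,0.7],
    [0.0098,0.0396,0,0,0,0,0.7],
    [0.0098,0.0396,0,0,0,0,0.7],
    [0.0098,0.0396,0,0,0,0,0.7],
    [0.0098,0.0396,0,0,0,0,0.7],
    [0,0,-0.04,0,0,0,0.7],
    [0,0,-0.04,0,0,0,0.7],
    [0,0,-0.02,0,0,0,0.7],
    [0,0,0,0,0,0,0.7],
    [0,0,0,0,0,0,0.7]
  ],
  "force": 10
}}

```text
clock: 38.2
ee_pos: [0.5556, 0.2272, 0.1107]
tcp_rot: [-0.0, 0.978, 0.207, 0.001]
wrist_force: [-0.2, -0.3, 0.1]
finger_gap: 0.696
finger_force: 0.0
```

Request:
{"op": "jog_arm", "data": {
  "plan": [
    [0,-0.003,-0.03,0,0,0,0.7],
    [0,0,-0.02,0,0,0,0.7],
    [0,0,-0.015,0,0,0,0.7],
    [0,0,-0.008,0,0,0,0.7],
    [0,0,-0.003,0,0,0,0.7],
    [0,0,0,0,0,0,0.7],
    [0,0,0,0,0,0,0.5],
    [0,0,0,0,0,0,0.4],
    [0,0,0,0,0,0,0.3],
    [0,0,0,0,0,0,0.2],
    [0,0,0,0,0,0,0.2],
    [0,0,0,0,0,0,0.2]
  ]
}}

```text
clock: 39.4
ee_pos: [0.5554, 0.2228, 0.0336]
tcp_rot: [0.0, 0.978, 0.206, 0.0]
wrist_force: [-1.1, -1.1, 1.8]
finger_gap: 0.384
finger_force: 9.8
```

Request:
{"op": "jog_arm", "data": {
  "plan": [
    [-0.0091,-0.004,0,0,0,0,0.2],
    [-0.0091,-0.004,0,0,0,0,0.2],
    [-0.0091,-0.004,0,0,0,0,0.2],
    [-0.0091,-0.004,0,0,0,0,0.2],
    [-0.0091,-0.004,0,0,0,0,0.2],
    [0,0,0,0,0,0,0.2],
    [0.0048,0.0021,0.011,0,0,0,0.2],
    [0.0048,0.0021,0.011,0,0,0,0.2],
    [0.0048,0.0021,0.011,0,0,0,0.2],
    [0.0076,0.0034,0.0089,0,0,0,0.2],
    [0.0076,0.0034,0.0089,0,0,0,0.2],
    [0.0076,0.0034,0.0089,0,0,0,0.2],
    [0.0097,0.0043,0.0058,0,0,0,0.2],
    [0.0097,0.0043,0.0058,0,0,0,0.2],
    [0.0097,0.0043,0.0058,0,0,0,0.2],
    [0.011,0.0048,0.003,0,0,0,0.2],
    [0.011,0.0048,0.003,0,0,0,0.2],
    [0.011,0.0048,0.003,0,0,0,0.2],
    [0,0,0.0037,0,0,0,0.2],
    [0,0,0,0,0,0,0.2]
  ]
}}

```text
clock: 41.4
ee_pos: [0.6093, 0.2467, 0.123]
tcp_rot: [0.0, 0.978, 0.206, -0.0]
wrist_force: [-0.6, -0.7, -3.3]
finger_gap: 0.374
finger_force: 10.0
```

Request:
{"op": "jog_arm", "data": {
  "plan": [
    [0.0087,0.0039,0.001,0,0,0,0.2],
    [0.0087,0.0039,0.001,0,0,0,0.2],
    [0.0087,0.0039,0,0,0,0,0.2],
    [0.0087,0.0039,0,0,0,0,0.2],
    [0,0,0,0,0,0,0.2],
    [0,0,0,0,0,0,0.2],
    [0,0,-0.004,0,0,0,0.2],
    [0,0,-0.004,0,0,0,0.2],
    [0,0,-0.003,0,0,0,0.2],
    [0,0,0,0,0,0,0.2],
    [0,0,0,0,0,0,0.2]
  ]
}}

```text
clock: 42.5
ee_pos: [0.6451, 0.2628, 0.1163]
tcp_rot: [-0.0, 0.978, 0.206, 0.002]
wrist_force: [-0.3, 0.6, 5.6]
finger_gap: 0.375
finger_force: 10.0
```

Request:
{"op": "jog_arm", "data": {
  "plan": [
    [0,0,0,0,0,0,0.3],
    [0,0,-0.001,0,0,0,0.3],
    [0,0,0,0,0,0,0.3],
    [0,0,0,0,0,0,0.39],
    [0,0,0,0,0,0,0.42],
    [0,0,0,0,0,0,0.46],
    [0,0,0,0,0,0,0.55],
    [0,0,0,0,0,0,0.6],
    [0,0,0,0,0,0,0.6],
    [0,0,0.02,0,0,0,0.6],
    [0,0,0.035,0,0,0,0.6],
    [0,0,0.05,0,0,0,0.6],
    [0,0,0,0,0,0,0.6]
  ],
  "force": 3
}}

```text
clock: 43.8
ee_pos: [0.6478, 0.2636, 0.2282]
tcp_rot: [-0.001, 0.978, 0.206, 0.008]
wrist_force: [1.5, -0.3, 1.3]
finger_gap: 0.598
finger_force: 0.0
```

Run:
```python
from h import *
import pickle
a=cam("side")["color"].astype(int);o=pickle.load(open("c1.pkl","rb"))["side"]["color"].astype(int)
d=np.abs(a-o).sum(2)
np.set_printoptions(linewidth=200)
print((d[138:164:2,248:280:2]))
```

```text
[[186 163  24  12   3   9   9   6   5   9  17  13  16  15  10  13]
 [145 166  31   4  14  10  15   2  18  19  20  14  12   9  14  19]
 [177 212  30   6   3  14   8  19  17   6  10   5  13   7  15   9]
 [233 201  19   6  12  15  11  12  12   4  12   7  18  13  18  66]
 [222 179  31  14   6   3  20  20  10  21  14  10  16  19  12  83]
 [108 167  89   9   5  16  12  10  12  13  16  13   3  11  20  30]
 [134 206 102  13   9  11  10   6  15  12  24   9  13  77 191 228]
 [242 188  47   4  13   7  14   3  13  23  52 109 181 240 326 298]
 [244  75   2  11   8   4   6  11   9  31 187 234 252 261 338 299]
 [189  28   8  13   6   6  20   8  15   7  57 220 319 340 337 278]
 [220  16   6   5   8   5  14   3   8  47 130 160 216 294 246 107]
 [219  23   4   8  12   6  11  17  44  88 102 120 123 131 118 104]
 [263  99   2  11  15   6  22  81  93 104 104  88 119 129 125 127]]
```

A hasn't moved, so I'll move to A's cap.

Request:
{"op": "jog_arm", "data": {
  "plan": [
    [-0.0286,0.0094,0,0,0,0,0.7],
    [-0.0286,0.0094,0,0,0,0,0.7],
    [-0.0286,0.0094,0,0,0,0,0.7],
    [-0.0286,0.0094,0,0,0,0,0.7],
    [-0.0286,0.0094,0,0,0,0,0.7],
    [0,0,-0.04,0,0,0,0.7],
    [0,0,-0.04,0,0,0,0.7],
    [0,0,-0.03,0,0,0,0.7],
    [0,0,0,0,0,0,0.7],
    [0,0,0,0,0,0,0.7]
  ],
  "force": 10
}}

```text
clock: 44.85
ee_pos: [0.5003, 0.309, 0.1074]
tcp_rot: [0.0, 0.978, 0.206, -0.001]
wrist_force: [0.2, 0.7, 0.1]
finger_gap: 0.701
finger_force: 0.0
```

Request:
{"op": "jog_arm", "data": {
  "plan": [
    [0.004,0.002,-0.03,0,0,0,0.7],
    [0,0,-0.02,0,0,0,0.7],
    [0,0,-0.014,0,0,0,0.7],
    [0,0,-0.006,0,0,0,0.7],
    [0,0,-0.003,0,0,0,0.7],
    [0,0,0,0,0,0,0.7],
    [0,0,0,0,0,0,0.5],
    [0,0,0,0,0,0,0.4],
    [0,0,0,0,0,0,0.3],
    [0,0,0,0,0,0,0.2],
    [0,0,0,0,0,0,0.2],
    [0,0,0,0,0,0,0.2]
  ]
}}

```text
clock: 46.05
ee_pos: [0.5049, 0.3113, 0.0353]
tcp_rot: [0.0, 0.978, 0.206, 0.0]
wrist_force: [-0.8, -0.3, 2.2]
finger_gap: 0.382
finger_force: 9.9
```

Request:
{"op": "jog_arm", "data": {
  "plan": [
    [-0.0091,-0.004,0,0,0,0,0.2],
    [-0.0091,-0.004,0,0,0,0,0.2],
    [-0.0091,-0.004,0,0,0,0,0.2],
    [-0.0091,-0.004,0,0,0,0,0.2],
    [0,0,0,0,0,0,0.2],
    [0.0048,0.0021,0.011,0,0,0,0.2],
    [0.0048,0.0021,0.011,0,0,0,0.2],
    [0.0048,0.0021,0.011,0,0,0,0.2],
    [0.0076,0.0034,0.0089,0,0,0,0.2],
    [0.0076,0.0034,0.0089,0,0,0,0.2],
    [0.0076,0.0034,0.0089,0,0,0,0.2],
    [0.0097,0.0043,0.0058,0,0,0,0.2],
    [0.0097,0.0043,0.0058,0,0,0,0.2],
    [0.0097,0.0043,0.0058,0,0,0,0.2],
    [0.011,0.0048,0.003,0,0,0,0.2],
    [0.011,0.0048,0.003,0,0,0,0.2],
    [0.011,0.0048,0.003,0,0,0,0.2],
    [0,0,0.0037,0,0,0,0.2],
    [0,0,0,0,0,0,0.2]
  ]
}}

```text
clock: 47.95
ee_pos: [0.5679, 0.339, 0.1247]
tcp_rot: [0.0, 0.979, 0.206, -0.0]
wrist_force: [-0.3, -1.0, -3.7]
finger_gap: 0.376
finger_force: 10.0
```

Request:
{"op": "jog_arm", "data": {
  "plan": [
    [0.0087,0.0039,0.001,0,0,0,0.2],
    [0.0087,0.0039,0.001,0,0,0,0.2],
    [0.0087,0.0039,0,0,0,0,0.2],
    [0.0087,0.0039,0,0,0,0,0.2],
    [0,0,0,0,0,0,0.2],
    [0,0,0,0,0,0,0.2],
    [0,0,-0.004,0,0,0,0.2],
    [0,0,-0.004,0,0,0,0.2],
    [0,0,-0.003,0,0,0,0.2],
    [0,0,0,0,0,0,0.2],
    [0,0,0,0,0,0,0.2]
  ]
}}

```text
clock: 49.05
ee_pos: [0.6038, 0.3553, 0.1181]
tcp_rot: [-0.001, 0.978, 0.206, 0.002]
wrist_force: [1.2, 0.7, 6.1]
finger_gap: 0.376
finger_force: 10.0
```

Request:
{"op": "jog_arm", "data": {
  "plan": [
    [0,0,0,0,0,0,0.3],
    [0,0,-0.001,0,0,0,0.3],
    [0,0,0,0,0,0,0.3],
    [0,0,0,0,0,0,0.39],
    [0,0,0,0,0,0,0.42],
    [0,0,0,0,0,0,0.46],
    [0,0,0,0,0,0,0.55],
    [0,0,0,0,0,0,0.6],
    [0,0,0,0,0,0,0.6],
    [0,0,0.02,0,0,0,0.6],
    [0,0,0.035,0,0,0,0.6],
    [0,0,0.05,0,0,0,0.6],
    [0,0,0,0,0,0,0.6]
  ],
  "force": 3
}}

```text
clock: 50.35
ee_pos: [0.6062, 0.3566, 0.2301]
tcp_rot: [-0.002, 0.978, 0.206, 0.007]
wrist_force: [0.1, -0.4, 0.6]
finger_gap: 0.6
finger_force: 0.0
```

Request:
{"op": "jog_arm", "data": {
  "plan": [
    [-0.0256,-0.0369,0,0,0,-2.4,0],
    [-0.0256,-0.0369,0,0,0,-2.4,0],
    [-0.0256,-0.0369,0,0,0,-2.4,0],
    [-0.0256,-0.0369,0,0,0,-2.4,0],
    [-0.0256,-0.0369,0,0,0,-2.4,0],
    [-0.0256,-0.0369,0,0,0,-2.4,0],
    [-0.0256,-0.0369,0,0,0,-2.4,0],
    [-0.0256,-0.0369,0,0,0,-2.4,0],
    [-0.0256,-0.0369,0,0,0,-2.4,0],
    [-0.0256,-0.0369,0,0,0,-2.4,0],
    [0,0,0,0,0,0,0]
  ]
}}

```text
clock: 51.45
ee_pos: [0.3449, -0.0175, 0.2201]
tcp_rot: [0.001, 1.0, -0.006, 0.001]
wrist_force: [0.5, 1.4, 0.2]
finger_gap: 0.004
finger_force: 0.0
```

Run:
```python
from h import *
import pickle
tool()
b=cam("top");a=cam("side");pickle.dump({"top":b,"side":a},open("c3.pkl","wb"))
A=cv2.resize(b["color"][85:195,95:325,::-1],None,fx=3.4,fy=3.4,interpolation=cv2.INTER_CUBIC)
B=cv2.resize(a["color"][110:220,225:345,::-1],None,fx=2,fy=2,interpolation=cv2.INTER_CUBIC)
m=np.zeros((598,782,3),np.uint8);m[:374]=A;m[376:596,:240]=B
cv2.imwrite("pics/f1.png",m)
```

```text
p [ 0.3449 -0.0175  0.2201] ty [-0.011 -1.     0.002] tz [ 0.002 -0.002 -1.   ] F [0.5 1.4 0.2] yaw_y -90.6 gap 0.004
```

View pics/f1.png

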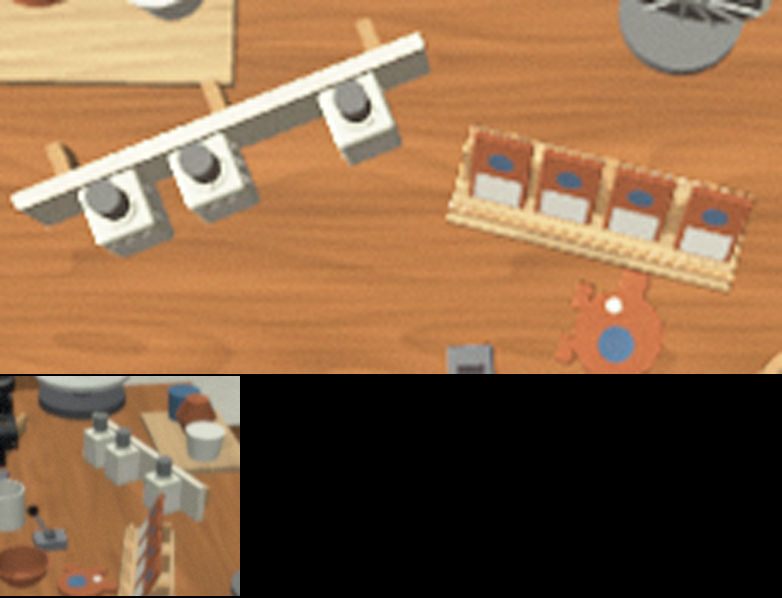

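All three bottles stand upright at the board ((352,115), (210,175), (118,210)) and all four tiles are on the easel. I'll check the gaps numerically, then work the switch.

Run:
```python
from h import *
import pickle
T=pickle.load(open("c3.pkl","rb"))["top"]
f=lambda x,y:(95+(x+.5)/3.4-.5,85+(y+.5)/3.4-.5)
N=np.array([.914,.404,0])
for e in((349,93),(196,155),(104,188)): print("cap n",onz(T,f(*e),.131)@N)
for e in((347,146),(190,205),(98,238)): print("front-left edge n",onz(T,f(*e),.085)@N)
# tile top/bottom edge midpoints on easel
n=np.array([.973,-.230,0]);v=np.array([.230,.973,0])
for t,b in(((505,138),(493,205)),((573,155),(561,222)),((644,172),(630,240)),((720,190),(702,260))):
    p,q=onz(T,f(*t),.12),onz(T,f(*b),.018);print("tile top n",(p@n-.64).round(4),"bot",(q@n-.64).round(4),"v",(p@v).round(3),(q@v).round(3))
```

```text
cap n 0.7095245289428157
cap n 0.7108630136892504
cap n 0.7157826761191446
front-left edge n 0.6730034057254044
front-left edge n 0.6792542415458384
front-left edge n 0.6844453226499955
tile top n 0.0363 bot -0.0137 v 0.112 0.116
tile top n 0.0359 bot -0.0141 v 0.04 0.039
tile top n 0.0362 bot -0.0153 v -0.035 -0.04
tile top n 0.0368 bot -0.0178 v -0.115 -0.121
```

Request:
{"op": "jog_arm", "data": {
  "plan": [
    [0.003,0.004,-0.04,0,0,0,0],
    [0,0,-0.04,0,0,0,0],
    [0,0,-0.035,0,0,0,0],
    [0,0,-0.015,0,0,0,0],
    [0,0,0,0,0,0,0]
  ]
}}

```text
clock: 52.05
ee_pos: [0.3477, -0.0088, 0.087]
tcp_rot: [-0.001, 1.0, -0.0, -0.003]
wrist_force: [-0.1, 0.5, 0.6]
finger_gap: 0.003
finger_force: 0.0
```

Request:
{"op": "jog_arm", "data": {
  "plan": [
    [0.014,-0.003,0,0,0,0,0],
    [0.014,0,0,0,0,0,0],
    [0.014,0,0,0,0,0,0],
    [0.014,0,0,0,0,0,0],
    [0.014,0,0,0,0,0,0],
    [0.014,0,0,0,0,0,0],
    [0.014,0,0,0,0,0,0],
    [0.014,0,0,0,0,0,0],
    [0.012,0,0,0,0,0,0],
    [0,0,0,0,0,0,0]
  ]
}}

```text
clock: 53.05
ee_pos: [0.461, -0.0122, 0.0906]
tcp_rot: [-0.0, 1.0, 0.001, -0.021]
wrist_force: [-56.6, -2.1, 45.4]
finger_gap: 0.003
finger_force: 30.6
```

Request:
{"op": "jog_arm", "data": {
  "plan": [
    [-0.02,0,0,0,0,0,0],
    [-0.03,0,0,0,0,0,0],
    [-0.03,0,0,0,0,0,0],
    [-0.02,0,0.01,0,0,0,0],
    [0,0,0.04,0,0,0,0],
    [0,0,0.04,0,0,0,0],
    [0,0,0.04,0,0,0,0],
    [-0.02,-0.03,0.02,0,0,0,0],
    [-0.02,-0.04,0,0,0,0,0],
    [0,-0.04,0,0,0,0,0],
    [0,-0.04,0,0,0,0,0],
    [0,-0.04,0,0,0,0,0],
    [0,0,0,0,0,0,0],
    [0,0,0,0,0,0,0]
  ]
}}

```text
clock: 54.45
ee_pos: [0.3343, -0.2036, 0.2411]
tcp_rot: [0.0, 1.0, -0.002, 0.001]
wrist_force: [0.5, 0.6, -0.3]
finger_gap: 0.005
finger_force: 0.0
```

Run:
```python
from h import *
tool()
b=cam("top");a=cam("side")
A=cv2.resize(b["color"][85:210,95:325,::-1],None,fx=2.4,fy=2.4,interpolation=cv2.INTER_CUBIC)
B=cv2.resize(a["color"][160:200,230:270,::-1],None,fx=6,fy=6,interpolation=cv2.INTER_CUBIC)
C=cv2.resize(a["color"][110:230,225:345,::-1],None,fx=2,fy=2,interpolation=cv2.INTER_CUBIC)
m=np.zeros((545,560,3),np.uint8);m[:300,:552]=A;m[302:542,:240]=B;m[302:542,250:490]=C
cv2.imwrite("pics/z1.png",m)
```

```text
p [ 0.3343 -0.2036  0.2411] ty [-0.004 -1.     0.   ] tz [ 0.001 -0.    -1.   ] F [ 0.5  0.6 -0.3] yaw_y -90.2 gap 0.005
```

View pics/z1.png

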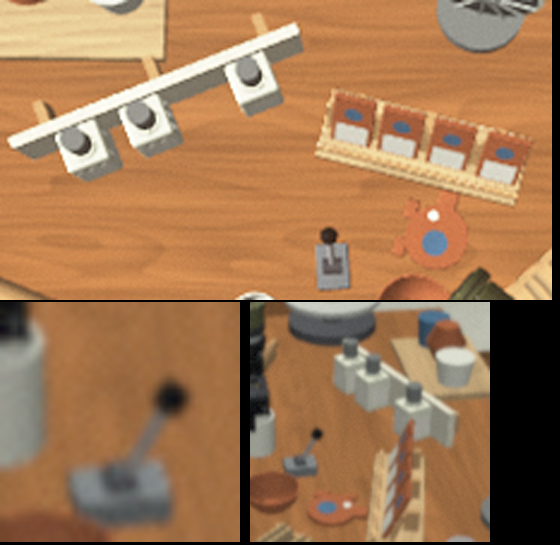

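The lever now leans forward: its tip is at (329,235) in the top view and (170,398) in the side crop. I'll check the angle.

Run:
```python
from h import *
b=cam("top");a=cam("side")
p,e=tri(b,(95+329.5/2.4-.5,85+235.5/2.4-.5),a,(230+170.5/6-.5,160+96.5/6-.5))
print(p,e)
d=p[0]-.4108
print("angle swept",2*np.arcsin(np.linalg.norm(p[:2]-[.4108,-.0126])/2/.08))
```

```text
[ 0.48421648 -0.00870914  0.09338157] 0.0010300419714034937
angle swept 0.9548574466953654
```

```bash
python3 -c "from workcell import env;print(env.hand_in())"
```

```text
the job is handed in; nothing more can be done
None
```

I stood all three bottles upright at the board, set all four tiles leaning on the easel, then pushed the fan lever to its on stop (about 0.95 rad measured) and handed the job in; no verdict came back.

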